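Set an eccentric guide to a gauge block

TASK

Set the guide gap of the small jig to the grey ground gauge block. Lay the block flat on the jig plate in the open gap between the fence and the brass eccentric disc, its long side along the fence, then turn the eccentric clockwise by its orange bar until the disc just meets the block and the block can still slide. Then, without lifting the block again or altering the gap, slide it out along the fence onto the yellow landing area until it lies wholly on the yellow, let go, and leave the tape roll, cup, screwdriver and loose camera module where they are.

Things in the scene. Friction and masses are not known exactly. Their poses are not given: they have to be found in the camera images.
- jig: Fixed aluminium plate 140 x 160 mm lying on the bench, top at z = 8 mm (jig x -37..103, y -110..50 mm). Origin at bench level under the middle of the gap when it is set to 25 mm. Its x points across the gap from fence to eccentric, y along the fence, z up. The block slides out towards -y.
- fence_face (a point): Middle of the fence's working face, at its upper edge (z = 16 mm): jig x = -12.5, y = 0. The dark steel fence is a bar 22 mm (x) by 30 mm (y, -15..15 mm), standing 8 mm above the plate. Axes as the jig.
- landing (a point): Middle of the yellow landing area on the plate (z = 8 mm): jig x = 0, y = -68 mm. It is 50 mm across (x) and 68 mm along the fence (y -102..-34 mm), and ends at a lip 6 mm high whose face is at y = -103.5 mm. Axes as the jig.
- eccentric (a joint): Turn of the eccentric about its upright bolt (jig x = 42.5, y = 12 mm), rad, 0 to 2.2; grows clockwise seen from above, which closes the gap. Brass disc: radius 30 mm, z = 8..16 mm, centre 12 mm off the bolt. Gap from fence to disc = 25 mm + 12 mm * cos(joint): 37 mm at 0, 25 mm at 1.57. Starts open, 0.2 to 1.0. Stays where left (friction 0.2 N m).
- cam_grip (a point): Centre of the orange bar on top of the eccentric, on the bolt axis, z = 47 mm. The bar is 50 mm long, 12 mm thick and 22 mm high (z = 36..58 mm); its length is along this point's x, which points along the jig's x at joint 0 and turns with the eccentric (so along -y of the jig at 1.57).
- disc_center (a point): Centre of the brass eccentric disc, on its upper face (z = 16 mm). In the jig frame its x is the gap + 17.5 mm (42.5 mm for a gap of 25 mm).
- gauge_c (a point): Centre of the loose grey ground gauge block, 25 (its x) x 40 (its y) x 18 (its z) mm, 0.11 to 0.22 kg, at first lying flat on the bench to the left of the jig (z = 9 mm). Flat on the jig plate its centre is at z = 17 mm and its upper 10 mm stand above fence and disc. Its 25 mm width is what the gap is set to.
- roll: Bystander: amber tape roll lying flat, 60 mm across, 18 mm high, origin at its underside. To be left alone.
- cup: Bystander: blue open cup of screws, 62 mm across, 31 mm high, origin at its underside. To be left alone.
- driver: Bystander: blue screwdriver lying flat, 142 mm long along its y, 18 mm thick, origin at its underside. To be left alone.
- module: Bystander: black and grey camera module, 24 x 56 x 53 mm, origin at its underside. To be left alone.
Not all that is in view belongs to the job. Of the things that look like the part that bears gauge_c, the smaller one is meant.

How it is judged:
By the outcome, as a careful person would: the job done as asked, in the order asked, and still so for the second after the job is handed in, with the robot touching nothing.
It also fails if it takes over 58 s, if anything falls off the work surface, if the arm or the gripper's body presses on something with over 40 N, if the wrist force passes 120 N, or if a joint passes its speed limit or range.

ROBOT

A 6-joint arm with a two-finger parallel gripper is mounted at the origin on a cart in front of the work surface, level with it; the furniture and walls round the work are solid. World frame = base frame: x ahead of the robot, y to its left, z up, the work surface at z = 0. Lengths are in m, angles in rad, forces in N, time in s.
With the tool pointing down it reaches from about 0.3 to 0.85 m from the base axis. Payload 5.4 kg.
Tool frame: the origin (TCP) lies at the very end of the fingers, on their centre line; the grasp point (between the pads) lies 19 mm behind it; z points along the fingers, y is the direction in which the jaws open and shut (so a half turn about z gives the same grasp; the last joint's range is limited). The gripper opens to 85 mm and grips with 20 to 120 N. Pads are 22 mm wide; open, the fingers measure 114 mm over their backs; the gripper's body (76 mm by 85 mm) begins 54 mm behind the grasp point. The pads swing forward as they close: fully open they stand 13 mm farther back than shut.
Start: joints at [-1.455, 0.158, 1.597, -0, 1.386, -0.21], TCP at [0.184, -0.545, 0.231] pointing down, gripper open.
Joint ranges: [-2.91, 2.91], [-0.94, 2.29], [0.18, 2.7], [-1.29, 4.43], [0.17, 2.64], [-3, 3]. Speed limits (rad/s): [2.57, 2.57, 3.14, 3.14, 3.14, 3.14].

INTERFACE

Orientations are given as a unit quaternion [w, x, y, z].
In Python, from workcell import read_state, viewer, close_job gives the robot as it stands.
- The arm moves only by the shell command python3 -m creep 'ROWS' [OPENING] [FORCE]. ROWS is JSON, one flat list of numbers, 4 for each row, row after row: the shift along the tool's x, y, z as a fraction of full scale, then the turn about the tool's z as a fraction of full scale. In form: [x, y, z, turn, x, y, z, turn, ...]. A call has 1 to 12 rows; each row is the pose to reach, as a shift and turn from the pose commanded when the call began, along the tool's axes at that moment, turning the shorter way round; what a row does not reach only later rows make up. Full scale, the value 1, is 150 mm for a shift and 180 degrees for a turn. A row lasts 1/8 s, in which the tool goes at most 62.5 mm and 10.7 degrees, less where a joint would pass 70% of its speed; a pose out of reach is approached as far as the arm can. A call with a number of a shift or a turn outside -1 to 1 is refused whole. A call with a gripper value outside its range is refused whole. OPENING is the gripper's target within -1 to 1 (shut at 1, half-way at 0, fully open at -1), set as the call begins (- or left out, the last holds). The fingers move at their own pace and stop on an object; FORCE is the grip in N (left out, the last holds). Time passes only in rows, so rows that repeat a pose let the fingers close. It gives the time, the measured TCP pose, the force and the opening at its end, in the units of the state.
- read_state(): the state, without advancing time (a new reading comes with each control period).
- viewer.get_image(name): name is "scene" or "top"; returns (picture, depth): 420x560x3 uint8, red, green, blue; 420x560 float32, m along the optical axis (not along the pixel's ray), 0 where there is no reading.
- viewer.calibration(name): a dict with "camera_matrix" (3x3 intrinsics, pixels), "pose" (4x4, takes a point from camera to world coordinates). Camera axes: x right, y down, z forward; pixel columns grow to the right and rows downward; lengths in m; the calibration is good to about 2 mm. A picture is of the moment at which its call begins. calibration takes no time and is no camera call.
- close_job(): hands the job in, once; it reports no verdict.
The state is a dict: "clock": time; "qpos": joint angles; "joint_vel": joint speeds; "effort": joint torques, N m; "tcp_pos": TCP position; "tool_rot": TCP orientation; "wrist_force": force on the tool from outside, world axes, zero at the start; "torque": the same for the moment, N m; "finger_gap": finger opening in m.
Only numpy, scipy, OpenCV 4.12 (cv2) and the standard library are available. Lean on these libraries where they do the work, as an engineer would, in place of code of your own. Each camera call takes 0.05 s, during which the arm holds its last target.

## Working session

There is one attempt and no reset: what is moved stays moved. The work goes in short steps, Python scripts to look and compute and a shell command to move; the robot and the scene stay as the last step left them, time stands still between calls to the robot, and variables do not carry over. Pictures are saved under pics/ and viewed, and the job is handed in when it is done.

```bash
ls; mkdir -p pics; python3 - <<'E'
from workcell import read_state, viewer
import cv2, numpy as np
s=read_state(); print(s)
for n in("scene","top"):
    im,d=viewer.get_image(n); np.save(f"pics/{n}0.npy",d); cv2.imwrite(f"pics/{n}0.png",im[:,:,::-1]); print(viewer.calibration(n))
E
```

```text
pics
{'clock': 0.0, 'qpos': array([-1.45508139e+00,  1.59102193e-01,  1.59825938e+00,  2.21766986e-05,
        1.38621735e+00, -2.10111604e-01]), 'joint_vel': array([-5.14515921e-05, -2.26964573e-04, -4.92215452e-04, -2.35338519e-03,
        1.37136869e-03, -1.79803591e-04]), 'effort': array([ 2.45987641e-03, -3.95992362e+01, -3.31431842e+01,  8.36326080e-05,
        8.26031843e-03, -1.54426027e-05]), 'tcp_pos': array([ 0.18395997, -0.54412589,  0.23027347]), 'tool_rot': array([-9.91512172e-04,  9.86758802e-01,  1.62191490e-01,  5.77426233e-05]), 'wrist_force': array([ 0.2496651 , -0.77182073, -0.0663701 ]), 'torque': array([0.03515014, 0.00895057, 0.06293617]), 'finger_gap': 0.08535411834377638}
{'camera_matrix': array([[432.04432637,   0.        , 281.65923281],
       [  0.        , 432.04432637, 203.62266918],
       [  0.        ,   0.        ,   1.        ]]), 'pose': array([[-0.66484394, -0.37162623,  0.64797877, -0.32696933],
       [-0.74670159,  0.30685921, -0.59014757,  0.99369071],
       [ 0.02047606, -0.87620281, -0.48150739,  0.66630515],
       [ 0.        ,  0.        ,  0.        ,  1.        ]])}
{'camera_matrix': array([[395.63713172,   0.        , 279.40216494],
       [  0.        , 395.63713172, 216.45233981],
       [  0.        ,   0.        ,   1.        ]]), 'pose': array([[ 0.00372521, -0.99786779,  0.06516125,  0.41630499],
       [-0.99997218, -0.00329613,  0.00669125,  0.23197074],
       [-0.0064622 , -0.06518436, -0.99785231,  0.98820357],
       [ 0.        ,  0.        ,  0.        ,  1.        ]])}
```

View pics/scene0.png

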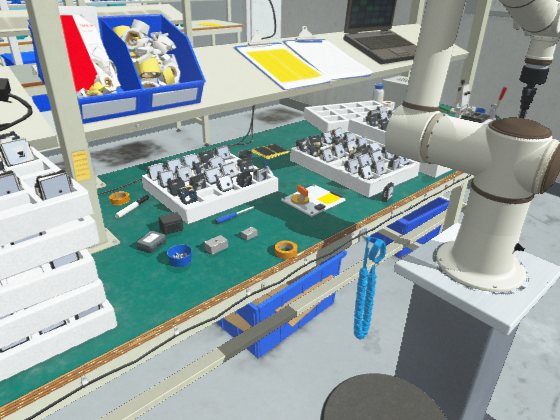

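View pics/top0.png

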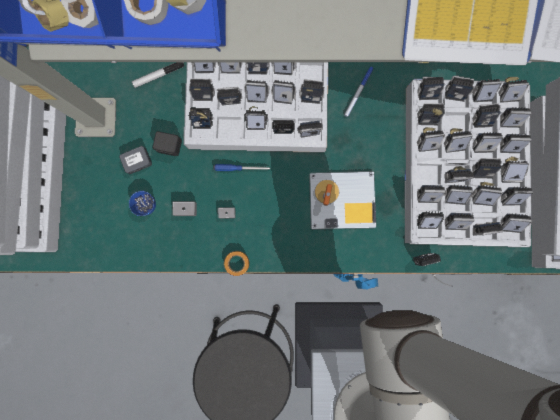

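The scene picture shows the jig at about (313,200) and grey blocks at (216,245) and (248,233). In the top picture the jig is at (342,200), with its yellow area at (358,213) and the eccentric at (326,193). The candidates for the gauge block are the larger grey block at top (183,209) and the smaller one at top (226,213). The smaller is meant, so I'll check it in a close crop.

```bash
python3 - <<'E'
import cv2
a=cv2.imread("pics/top0.png")
cv2.imwrite("pics/c1.png",cv2.resize(a[165:235,300:385],None,fx=8,fy=8,interpolation=cv2.INTER_CUBIC))
cv2.imwrite("pics/c2.png",cv2.resize(a[190:230,160:245],None,fx=9,fy=9,interpolation=cv2.INTER_CUBIC))
E
```

```text
(no output)
```

View pics/c1.png

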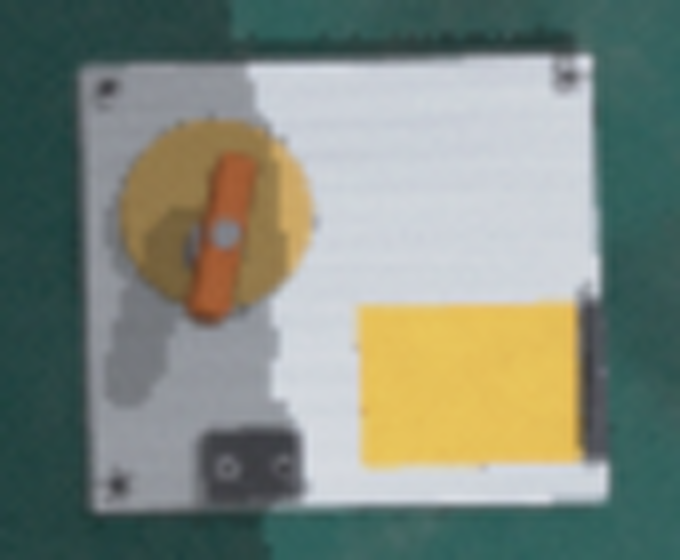

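View pics/c2.png

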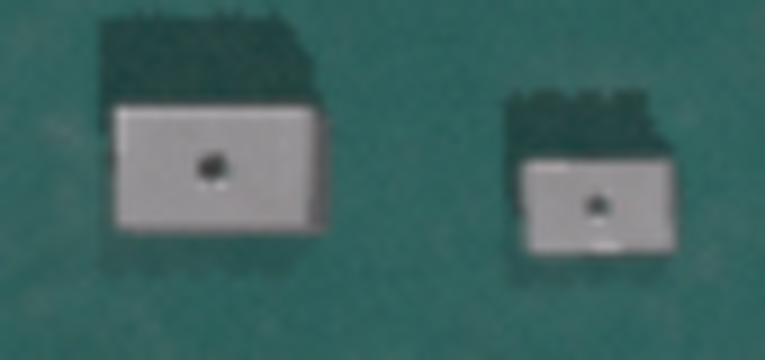

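The crop confirms the small block at crop (600,206), about 25x40 mm, beside the larger one. The jig has its fence at (250,466), disc at (217,215), bar running (237,155) to (208,320), and yellow area at (470,385).

```bash
cat > h.py <<'E'
import numpy as np, cv2
from workcell import read_state, viewer
def w(name,uv,z):
    c=viewer.calibration(name);K=c["camera_matrix"];T=c["pose"]
    uv=np.atleast_2d(np.asarray(uv,float)); r=np.c_[uv,np.ones(len(uv))]@np.linalg.inv(K).T@T[:3,:3].T
    t=(z-T[2,3])/r[:,2]; return T[:3,3]+t[:,None]*r
def px(name,P):
    c=viewer.calibration(name);K=c["camera_matrix"];T=c["pose"]
    p=(np.atleast_2d(P)-T[:3,3])@T[:3,:3]; q=p@K.T; return q[:,:2]/q[:,2:]
E
python3 - <<'E'
from h import *
f=lambda p,o,s:(np.array(p,float)+.5)/s-.5+np.array(o)
J=np.array([[103,50],[103,-110],[-37,50],[-37,-110]])/1e3
c=w("top",f([(80,65),(592,57),(93,512),(607,500)],(300,165),8),.008)[:,:2]
# rigid fit
a=J-J.mean(0);b=c-c.mean(0)
th=np.arctan2((a[:,0]*b[:,1]-a[:,1]*b[:,0]).sum(),(a*b).sum());R=np.array([[np.cos(th),-np.sin(th)],[np.sin(th),np.cos(th)]])
t=c.mean(0)-R@J.mean(0);print("jig",t,np.degrees(th),"res mm",(c-(J@R.T+t))*1e3)
jj=lambda p:(p[:,:2]-t)@R
print("yellow",jj(w("top",f([(360,303),(580,303),(360,466),(580,463)],(300,165),8),.008))*1e3)
print("fence top corners",jj(w("top",f([(203,430),(300,430)],(300,165),8),.016))*1e3)
print("bar",jj(w("top",f([(237,155),(208,320),(225,235)],(300,165),8),.058))*1e3)
print("disc",jj(w("top",f([(217,215)],(300,165),8),.016))*1e3)
b=w("top",f([(522,158),(676,157),(525,255),(676,253)],(160,190),9),.018)
print("block",b,b.mean(0))
a=cv2.imread("pics/scene0.png")
cv2.imwrite("pics/s1.png",cv2.resize(a[180:265,190:360],None,fx=4.7,fy=4.7,interpolation=cv2.INTER_CUBIC))
E
```

```text
jig [0.48846097 0.11118005] 1.3455770048710274 res mm [[-0.06456962 -0.02566201]
 [-0.88856149  0.16527022]
 [ 0.22071327 -0.58725344]
 [ 0.73241785  0.44764523]]
yellow [[  26.48471301  -35.1267896 ]
 [  25.09145074 -103.37428053]
 [ -24.20072214  -33.58122722]
 [ -24.63726729 -101.63294438]]
fence top corners [[-12.52312978  15.5720805 ]
 [-13.12359437 -14.22200972]]
bar [[66.30704429  7.91742684]
 [17.47940382 17.83068217]
 [42.57960927 12.12407338]]
disc [[53.8931221   9.43893614]]
block [[0.50222147 0.39094431 0.018     ]
 [0.50262904 0.3487569  0.018     ]
 [0.4756204  0.38975317 0.018     ]
 [0.47630521 0.34846465 0.018     ]] [0.48919403 0.36947976 0.018     ]
```

View pics/s1.png

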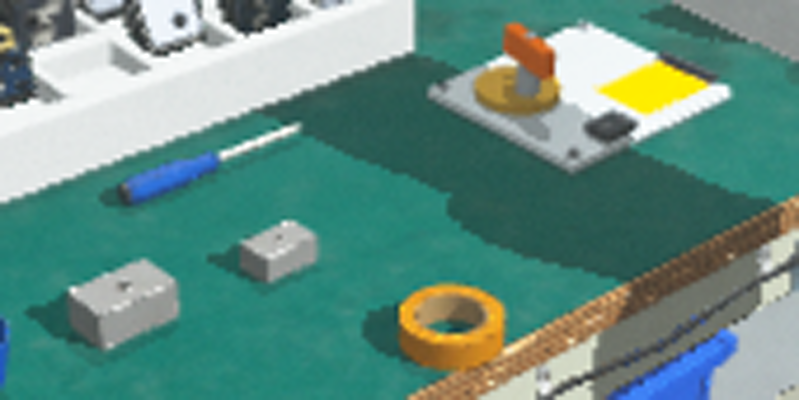

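```bash
python3 - <<'E'
from h import *
a=cv2.imread("pics/scene0.png")
cv2.imwrite("pics/s2.png",cv2.resize(a[215:250,230:270],None,fx=15,fy=15,interpolation=cv2.INTER_CUBIC))
cv2.imwrite("pics/s3.png",cv2.resize(a[180:220,275:350],None,fx=10,fy=10,interpolation=cv2.INTER_CUBIC))
t=np.array([.48846,.11118]);th=np.radians(1.3)
R=np.array([[np.cos(th),-np.sin(th)],[np.sin(th),np.cos(th)]])
J=np.array([[103,50],[103,-110],[-37,50],[-37,-110]])/1e3
P=np.c_[J@R.T+t,np.full(4,.008)]
off=lambda q,o,s:(q-np.array(o)+.5)*s-.5
print(off(px("scene",P),(275,180),10))
y=np.radians(.8);Rb=np.array([[np.cos(y),-np.sin(y)],[np.sin(y),np.cos(y)]])
B=np.array([[12.5,20],[12.5,-20],[-12.5,20],[-12.5,-20],[0,0]])/1e3@Rb.T+[.4892,.3695]
print(off(px("scene",np.c_[B,np.full(5,.018)]),(230,215),15))
E
```

```text
[[ 60.55370579 182.69252997]
 [398.75246873  40.98567139]
 [373.96915233 346.78043135]
 [711.96578533 184.8764746 ]]
[[174.34595887 238.74509201]
 [341.66760414 165.10787093]
 [258.15105994 294.18840119]
 [426.02270818 218.4855996 ]
 [300.59916457 228.58195271]]
```

View pics/s2.png

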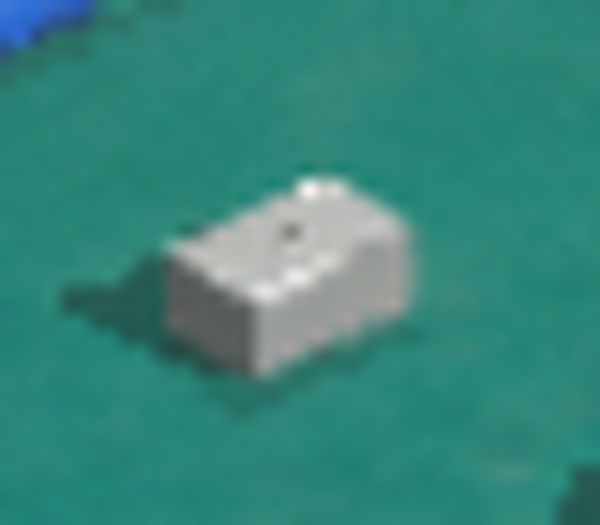

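View pics/s3.png

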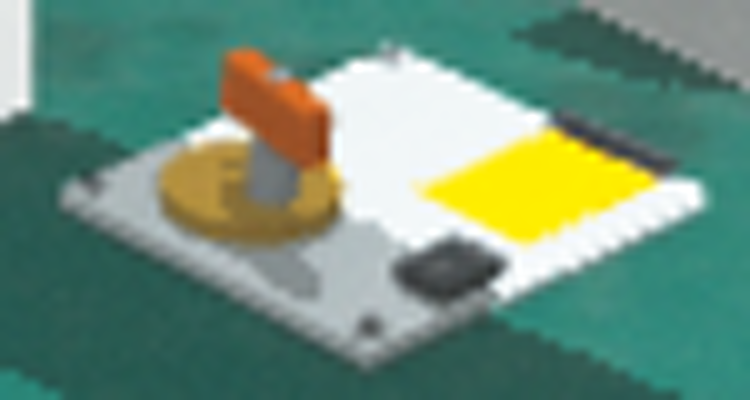

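The scene camera agrees within about 1 mm: block at (0.4895, 0.370), jig at (0.489, 0.1115) with yaw about 1.3°, eccentric at about 0.2 rad. Now I'll write the planning helper and start the transit.

```bash
cat > plan.py <<'E'
import sys,numpy as np
from workcell import read_state
from scipy.spatial.transform import Rotation as Ro
def main():
    s=read_state();p=np.array(s["tcp_pos"]);q=s["tool_rot"];R=Ro.from_quat([q[1],q[2],q[3],q[0]]).as_matrix()
    h=np.degrees(np.arctan2(R[1,0],R[0,0]))
    print("t %.2f"%s["clock"],"p",p.round(4),"h %.2f"%h,"tz",R[:,2].round(4),"F",np.round(s["wrist_force"],1),"T",np.round(s["torque"],2),"gap %.4f"%s["finger_gap"],"q6 %.2f"%s["qpos"][5])
    if len(sys.argv)>4:
        g=np.array([float(a) for a in sys.argv[1:4]]);hh=float(sys.argv[4])
        d=(g-p)@R/.15; t=-((hh-h+180)%360-180)/180
        print("shift",d.round(4),"turn",round(t,4), "max/1:",round(abs(d).max(),2))
main()
E
python3 plan.py .4895 .370 .10 180.8
python3 -m creep '[0.76,-1,0,-0.18, 0.76,-1,0,-0.18, 0.76,-1,0,-0.18, 0.76,-1,0,-0.18]' -1 40
python3 plan.py .4895 .370 .10 180.8
```

```text
t 0.10 p [ 0.1839 -0.5442  0.2304] h 18.67 tz [-2.0e-04  1.7e-03 -1.0e+00] F [-0.8 -0.6  0.1] T [ 0.02  0.05 -0.01] gap 0.0849 q6 -0.21
shift [ 3.8802 -5.1207  0.8794] turn -0.9007 max/1: 5.12
clock: 0.6
tcp_pos: [0.2449, -0.3625, 0.2303]
tool_rot: [-0.001, 0.901, 0.433, 0.0]
wrist_force: [-0.2, -0.7, 0.0]
finger_gap: 0.0851
t 0.60 p [ 0.2449 -0.3625  0.2303] h 51.34 tz [-2.0e-04  2.1e-03 -1.0e+00] F [-0.2 -0.7  0. ] T [-0.02  0.05  0.  ] gap 0.0851 q6 -0.58
shift [ 4.8308 -1.7759  0.8786] turn -0.7192 max/1: 4.83
```

```bash

python3 -m creep '[1,-0.37,0,-0.18, 1,-0.37,0,-0.18, 1,-0.37,0,-0.18, 1,-0.37,0,-0.18]' 
python3 plan.py .4895 .370 .10 180.8
```

```text
clock: 1.1
tcp_pos: [0.2956, -0.2138, 0.2314]
tool_rot: [0.0, 0.746, 0.666, -0.0]
wrist_force: [0.3, -0.5, 0.3]
finger_gap: 0.0856
t 1.10 p [ 0.2956 -0.2138  0.2314] h 83.59 tz [ 4.e-04 -6.e-04 -1.e+00] F [ 0.3 -0.5  0.3] T [ 0.04 -0.01 -0.  ] gap 0.0856 q6 -0.85
shift [4.0124 0.8499 0.8739] turn -0.54 max/1: 4.01
```

```bash

python3 -m creep '[1,0.21,0,-0.18, 1,0.21,0,-0.18, 1,0.21,0,-0.18, 1,0.21,0,-0.18]' 
python3 plan.py .4895 .370 .10 180.8
```

```text
clock: 1.6
tcp_pos: [0.344, -0.0692, 0.2314]
tool_rot: [0.0, 0.531, 0.847, -0.0]
wrist_force: [0.3, -0.2, -0.6]
finger_gap: 0.0852
t 1.60 p [ 0.344  -0.0692  0.2314] h 115.84 tz [-1.e-04 -5.e-04 -1.e+00] F [ 0.3 -0.2 -0.6] T [0.02 0.1  0.  ] gap 0.0852 q6 -1.00
shift [2.2131 2.1496 0.8746] turn -0.3609 max/1: 2.21
```

```bash

python3 -m creep '[1,0.98,0,-0.18, 1,0.98,0,-0.18, 1,0.98,0,-0.18, 1,0.98,0,-0.18]' 
python3 plan.py .4895 .370 .10 180.8
```

```text
clock: 2.1
tcp_pos: [0.4117, 0.1305, 0.2311]
tool_rot: [0.0, 0.274, 0.962, -0.0]
wrist_force: [-0.2, 0.1, 0.1]
finger_gap: 0.0852
t 2.10 p [0.4117 0.1305 0.2311] h 148.16 tz [-1.e-04 -5.e-04 -1.e+00] F [-0.2  0.1  0.1] T [-0.03  0.05 -0.03] gap 0.0852 q6 -0.99
shift [0.4017 1.6301 0.8732] turn -0.1813 max/1: 1.63
```

```bash

python3 -m creep '[0.25,1,0.2,-0.18, 0.25,1,0.2,-0.18, 0.25,1,0.2,-0.18, 0.25,1,0.2,-0.18]' 
python3 plan.py .4895 .370 .10 180.8
```

```text
clock: 2.6
tcp_pos: [0.4587, 0.2766, 0.1999]
tool_rot: [-0.001, -0.004, 1.0, -0.001]
wrist_force: [-0.9, -0.5, 0.3]
finger_gap: 0.0855
t 2.60 p [0.4587 0.2766 0.1999] h -179.54 tz [-0.0016 -0.0012 -1.    ] F [-0.9 -0.5  0.3] T [0.01 0.01 0.01] gap 0.0855 q6 -1.26
shift [-0.2111  0.622   0.6652] turn -0.0019 max/1: 0.67
```

```bash

python3 -m creep '[-0.2,0.62,0.95,0, -0.2,0.62,0.95,0, -0.2,0.62,0.95,0, -0.2,0.62,0.95,0,-0.2,0.62,0.95,0]' 
python3 plan.py .4895 .370 .004 180.8
python3 - <<'E'
from h import *
im,d=viewer.get_image("scene");cv2.imwrite("pics/s4.png",cv2.resize(im[180:270,190:310,::-1],None,fx=6,fy=6,interpolation=cv2.INTER_CUBIC))
E
```

```text
clock: 3.22
tcp_pos: [0.488, 0.369, 0.0601]
tool_rot: [0.001, -0.004, 1.0, 0.0]
wrist_force: [0.3, 0.6, 1.2]
finger_gap: 0.0854
t 3.23 p [0.488  0.369  0.0601] h -179.57 tz [ 1.8e-03  1.0e-04 -1.0e+00] F [0.3 0.6 1.2] T [ 0.04 -0.    0.01] gap 0.0854 q6 -1.13
shift [-0.0092  0.0068  0.3742] turn -0.0021 max/1: 0.37
```

View pics/s4.png

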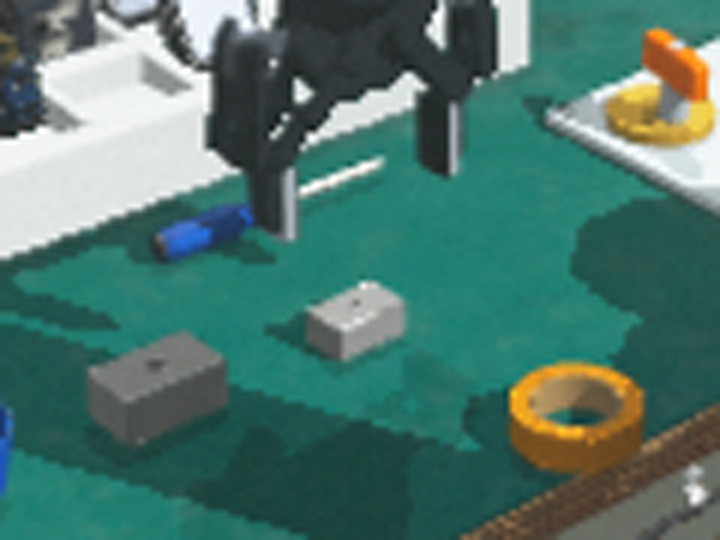

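The fingertips at crop (275,240) and (445,172) straddle the small block at (355,300), with the large block at (158,385) clear of them.

```bash

python3 -m creep '[-0.01,0.007,0.2,-0.002, -0.01,0.007,0.373,-0.002, -0.01,0.007,0.373,-0.002, -0.01,0.007,0.373,-0.002]' 
python3 plan.py .4895 .370 .004 180.8
python3 -m creep '[0,0,0,0,0,0,0,0,0,0,0,0,0,0,0,0,0,0,0,0,0,0,0,0]' 1 40
python3 plan.py .4895 .370 .004 180.8
```

```text
clock: 3.78
tcp_pos: [0.4894, 0.3718, 0.0054]
tool_rot: [0.002, -0.008, 1.0, 0.001]
wrist_force: [0.4, 0.4, 0.3]
finger_gap: 0.0855
t 3.77 p [0.4894 0.3718 0.0054] h -179.04 tz [ 0.0035  0.0015 -1.    ] F [0.4 0.4 0.3] T [0.01 0.06 0.04] gap 0.0855 q6 -1.13
shift [-0.0002 -0.0123  0.0092] turn 0.0009 max/1: 0.01
clock: 4.53
tcp_pos: [0.4883, 0.372, 0.0038]
tool_rot: [0.001, -0.009, 1.0, 0.0]
wrist_force: [-0.9, -0.2, 5.4]
finger_gap: 0.0387
t 4.53 p [0.4883 0.372  0.0038] h -178.97 tz [ 1.2e-03  5.0e-04 -1.0e+00] F [-0.9 -0.2  5.4] T [-0.17  0.2   0.01] gap 0.0387 q6 -1.13
shift [-0.0077 -0.0134 -0.0016] turn 0.0013 max/1: 0.01
```

```bash

python3 -m creep '[0,0,-0.2,0, 0,0,-0.5,0, 0,0,-0.5,0, 0,0,-0.5,0]' 
python3 plan.py .493 .113 .08 181.3
```

```text
clock: 5.03
tcp_pos: [0.4868, 0.3713, 0.0766]
tool_rot: [-0.001, -0.009, 1.0, -0.0]
wrist_force: [-0.3, -0.2, -1.2]
finger_gap: 0.0389
t 5.03 p [0.4868 0.3713 0.0766] h -178.97 tz [-1.9e-03 -9.0e-04 -1.0e+00] F [-0.3 -0.2 -1.2] T [ 0.06 -0.   -0.01] gap 0.0389 q6 -1.13
shift [-0.0105 -1.7222 -0.0211] turn -0.0015 max/1: 1.72
```

```bash

python3 -m creep '[0,-1,0,0, 0,-1,0,0, 0,-1,0,0,0,-1,0,0]' 
python3 -m creep '[-0.05,-0.3,0,0, -0.05,-0.7,0,0, -0.05,-0.72,0,0,-0.05,-0.72,0,0,-0.05,-0.72,0,0]' 
python3 plan.py .493 .113 .012 181.3
python3 - <<'E'
from h import *
for n,b in (("scene",(165,225,270,360)),("top",(160,240,295,390))):
    im,d=viewer.get_image(n);cv2.imwrite(f"pics/{n}5.png",cv2.resize(im[b[0]:b[1],b[2]:b[3],::-1],None,fx=8,fy=8,interpolation=cv2.INTER_CUBIC))
E
```

```text
clock: 5.52
tcp_pos: [0.4889, 0.2198, 0.0758]
tool_rot: [-0.002, -0.007, 1.0, -0.0]
wrist_force: [-0.1, 0.7, -0.7]
finger_gap: 0.0391
clock: 6.15
tcp_pos: [0.4994, 0.1153, 0.0774]
tool_rot: [-0.0, -0.01, 1.0, 0.0]
wrist_force: [0.1, -0.2, -1.8]
finger_gap: 0.039
t 6.15 p [0.4994 0.1153 0.0774] h -178.86 tz [-9.e-04  4.e-04 -1.e+00] F [ 0.1 -0.2 -1.8] T [-0.01  0.    0.01] gap 0.0390 q6 -1.60
shift [ 0.0424 -0.0149  0.4358] turn -0.0009 max/1: 0.44
```

View pics/scene5.png

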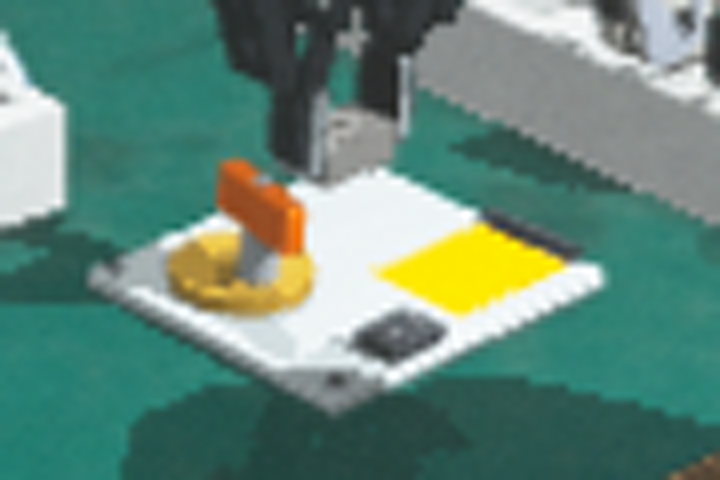

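View pics/top5.png

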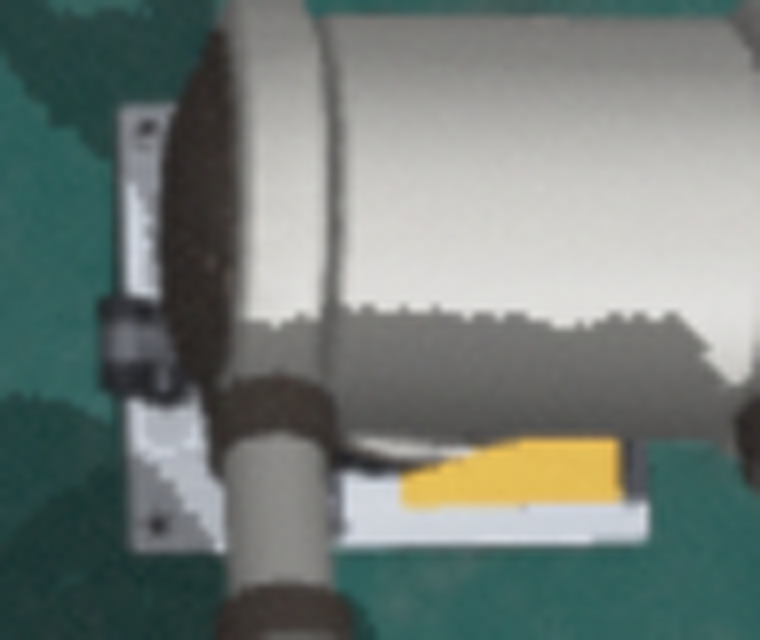

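The scene crop shows the block held level between the pads at crop (360,145), while the top view is hidden by the arm. I'll descend into the open gap, stopping 1 mm above the plate.

```bash

python3 -m creep '[0.036,-0.015,0,-0.001, 0.036,-0.015,0.2,-0.001, 0.036,-0.015,0.38,-0.001, 0.036,-0.015,0.42,-0.001,0.036,-0.015,0.42,-0.001,0.036,-0.015,0.42,-0.001]' 
python3 plan.py .493 .113 .012 181.3
python3 - <<'E'
from h import *
for n,b in (("scene",(165,225,270,360)),):
    im,d=viewer.get_image(n);cv2.imwrite(f"pics/{n}6.png",cv2.resize(im[b[0]:b[1],b[2]:b[3],::-1],None,fx=8,fy=8,interpolation=cv2.INTER_CUBIC))
E
```

```text
clock: 7.0
tcp_pos: [0.4947, 0.1115, 0.0151]
tool_rot: [0.0, -0.011, 1.0, -0.0]
wrist_force: [0.8, 0.1, -0.9]
finger_gap: 0.0389
t 7.00 p [0.4947 0.1115 0.0151] h -178.79 tz [ 6.e-04 -0.e+00 -1.e+00] F [ 0.8  0.1 -0.9] T [ 0.03 -0.02  0.04] gap 0.0389 q6 -1.61
shift [0.0112 0.0101 0.0208] turn -0.0005 max/1: 0.02
```

View pics/scene6.png

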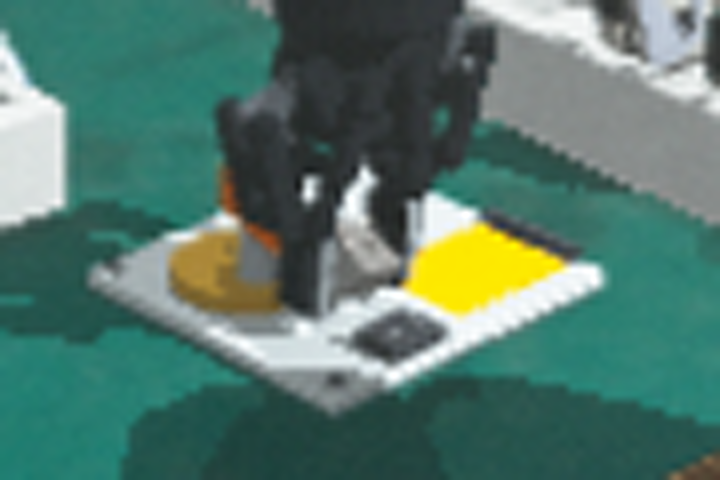

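The block hangs inside the gap, clear of the disc at crop (225,270) and the fence at (395,335). I'll lower it the last 3 mm, watching the force.

```bash

python3 -m creep '[0.0,0,0.01,0,0,0,0.018,0,0,0,0.018,0,0,0,0.018,0]' 
python3 plan.py .4895 .113 .012 181.3
```

```text
clock: 7.55
tcp_pos: [0.4945, 0.1115, 0.0121]
tool_rot: [-0.0, -0.011, 1.0, 0.0]
wrist_force: [0.2, -0.7, -1.7]
finger_gap: 0.0389
t 7.55 p [0.4945 0.1115 0.0121] h -178.79 tz [-0.  0. -1.] F [ 0.2 -0.7 -1.7] T [ 0.03 -0.03  0.04] gap 0.0389 q6 -1.61
shift [0.0329 0.0107 0.0009] turn -0.0005 max/1: 0.03
```

```bash

python3 -m creep '[0.012,0,0,0,0.024,0,0,0,0.024,0,0,0]' ; python3 plan.py
python3 -m creep '[0.007,0,0,0,0.007,0,0,0]'|grep -e force -e tcp
python3 -m creep '[0.007,0,0,0,0.007,0,0,0]'|grep -e force -e tcp
```

```text
clock: 7.92
tcp_pos: [0.4906, 0.1114, 0.0121]
tool_rot: [-0.0, -0.011, 1.0, 0.0]
wrist_force: [-0.5, -0.2, -1.7]
finger_gap: 0.0391
t 7.92 p [0.4906 0.1114 0.0121] h -178.79 tz [-2.e-04  0.e+00 -1.e+00] F [-0.5 -0.2 -1.7] T [0.02 0.01 0.02] gap 0.0391 q6 -1.61
tcp_pos: [0.4897, 0.1114, 0.0121]
wrist_force: [0.3, 0.0, -1.2]
tcp_pos: [0.4886, 0.1114, 0.0121]
wrist_force: [0.6, -0.9, -1.8]
```

```bash

for i in 1 ; do python3 -m creep '[0.005,0,0,0,0.005,0,0,0]'|grep -e force -e tcp; done
python3 -m creep '[0.005,0,0,0,0.005,0,0,0]'|grep -e force -e tcp
```

```text
tcp_pos: [0.4879, 0.1114, 0.0121]
wrist_force: [-0.6, -0.6, -1.4]
tcp_pos: [0.4872, 0.1114, 0.0121]
wrist_force: [-0.4, -1.0, -1.1]
```

```bash

python3 -m creep '[0.005,0,0,0,0.005,0,0,0]'|grep -e force -e tcp
python3 -m creep '[0.005,0,0,0,0.005,0,0,0]'|grep -e force -e tcp
```

```text
tcp_pos: [0.4865, 0.1113, 0.0121]
wrist_force: [-0.1, 0.3, -0.7]
tcp_pos: [0.4857, 0.1113, 0.0121]
wrist_force: [-0.2, 0.3, -2.0]
```

```bash

python3 - <<'E'
from h import *
for n,b in (("scene",(185,220,300,350)),):
    im,d=viewer.get_image(n);cv2.imwrite(f"pics/{n}7.png",cv2.resize(im[b[0]:b[1],b[2]:b[3],::-1],None,fx=15,fy=15,interpolation=cv2.INTER_CUBIC))
E
```

```text
(no output)
```

View pics/scene7.png

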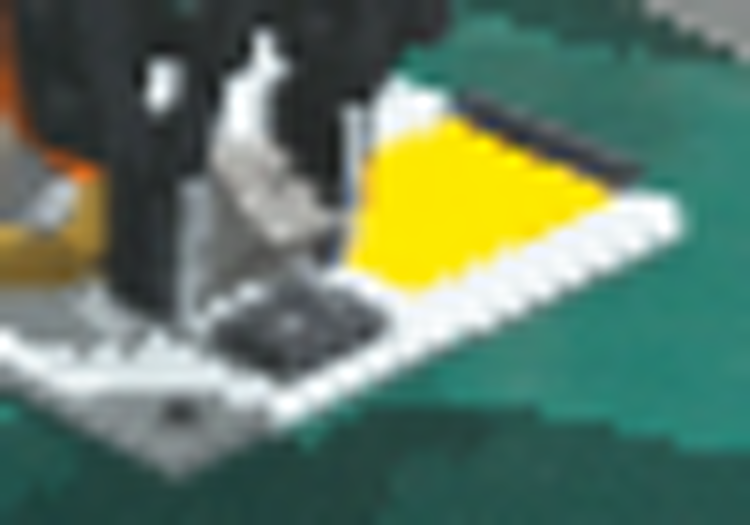

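The block's near face sits just behind the fence's upper edge (crop (215,320) to (300,270)) but isn't touching it yet. I'll keep nudging.

```bash

python3 -m creep '[0.004,0,0,0,0.004,0,0,0]'|grep -e force -e tcp
python3 -m creep '[0.004,0,0,0,0.004,0,0,0]'|grep -e force -e tcp
python3 -m creep '[0.004,0,0,0,0.004,0,0,0]'|grep -e force -e tcp
```

```text
tcp_pos: [0.4851, 0.1113, 0.0121]
wrist_force: [-0.3, 0.1, -1.4]
tcp_pos: [0.4845, 0.1113, 0.0121]
wrist_force: [-0.3, -0.1, -2.2]
tcp_pos: [0.4839, 0.1113, 0.0121]
wrist_force: [-0.7, -0.2, -1.5]
```

```bash

python3 -m creep '[0.004,0,0,0,0.004,0,0,0]'|grep -e force -e tcp
python3 -m creep '[0.004,0,0,0,0.004,0,0,0]'|grep -e force -e tcp
python3 - <<'E'
from h import *
for n,b in (("scene",(185,220,300,350)),("top",(160,240,295,390))):
    im,d=viewer.get_image(n);k=15 if n=="scene" else 8;cv2.imwrite(f"pics/{n}8.png",cv2.resize(im[b[0]:b[1],b[2]:b[3],::-1],None,fx=k,fy=k,interpolation=cv2.INTER_CUBIC))
E
```

```text
tcp_pos: [0.4833, 0.1113, 0.0121]
wrist_force: [-0.3, -0.5, -0.8]
tcp_pos: [0.4827, 0.1113, 0.0121]
wrist_force: [0.7, 0.2, -1.9]
```

View pics/scene8.png

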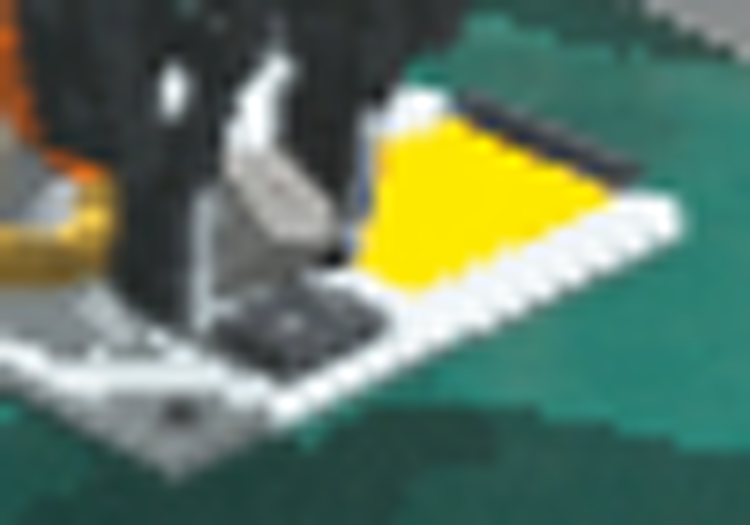

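```bash
cat > ov.py <<'E'
from h import *
import sys
def ov(im,n,jig,yaw,bx,by,byaw,out,b,k,extra=(0,0),zb=.008):
    a=cv2.resize(im[b[0]:b[1],b[2]:b[3],::-1],None,fx=k,fy=k,interpolation=cv2.INTER_CUBIC)
    def box(cx,cy,yw,x0,x1,y0,y1,z0,z1,col):
        c,s=np.cos(yw),np.sin(yw);R=np.array([[c,-s],[s,c]])
        X=np.array([[x0,y0],[x1,y0],[x1,y1],[x0,y1]])@R.T+[cx,cy]
        for z in(z0,z1):
            p=((px(n,np.c_[X,np.full(4,z)])+np.array(extra)-[b[2],b[0]]+.5)*k-.5).round().astype(int)
            cv2.polylines(a,[p.reshape(-1,1,2)],True,col,1)
    y=np.radians(yaw)
    box(*jig,y,-.037,.103,-.110,.050,.008,.008,(0,0,255))
    box(*jig,y,-.0345,-.0125,-.015,.015,.008,.016,(255,0,0))
    box(*jig,y,-.025,.025,-.102,-.034,.008,.008,(255,0,255))
    box(bx,by,np.radians(byaw),-.0125,.0125,-.02,.02,zb,zb+.018,(0,255,0))
    cv2.imwrite(out,a)
E
python3 - <<'E'
from ov import *
im,d=viewer.get_image("scene")
ov(im,"scene",(.489,.1115),1.3,.489,.1113,1.2,"pics/o1.png",(180,230,275,350),10,(-.5,0))
print(read_state()["clock"])
E
```

```text
10.875
```

View pics/o1.png

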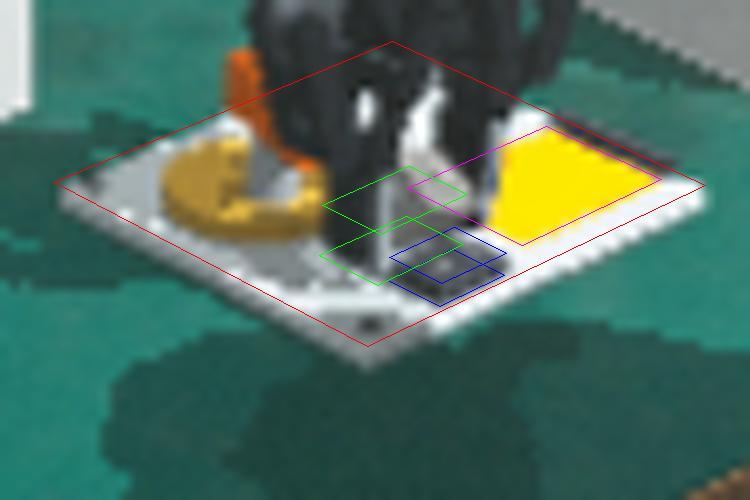

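```bash

python3 - <<'E'
from h import *
im,d=viewer.get_image("scene")
cv2.imwrite("pics/o2.png",cv2.resize(im[185:217,300:332,::-1],None,fx=18,fy=18,interpolation=cv2.INTER_NEAREST))
np.set_printoptions(linewidth=250)
c=viewer.calibration("scene");K=c["camera_matrix"];T=c["pose"]
v,u=np.mgrid[185:212,308:326];dd=d[185:212,308:326]
P=np.stack([(u-K[0,2])/K[0,0]*dd,(v-K[1,2])/K[1,1]*dd,dd],-1)@T[:3,:3].T+T[:3,3]
print("z mm");print((P[...,2]*1e3).round().astype(int))
print("x");print((P[...,0]*1e3).round().astype(int))
E
```

```text
z mm
[[100  86  81  82   7  90  90  95  93  93  90 666  68  78  78  79  80  81]
 [ 98  84  82  83  82  82  90  90  93  89  66  68  66  63  66  75  78  73]
 [ 95  79  80  83  82  86  87  90  86  83   7  64  62  62  64  71  70  68]
 [ 90  76  79  81  80  82  83  86  83  81   7  58  61  61  62  66  68  64]
 [ 87  86  69  10  77  79  81  82  80  76   9  54  58  59  59  65  62  61]
 [ 83  84  65   7  77  76  76  74   9   8   8  54  53  55  55  59  59  58]
 [ 82  78  60   9  70  72  72  70   6   8  49  49  50  52  54  55  56  56]
 [ 78  74  66   8  70  68 666  67   9   9  44  48  48  50  50  52  52   8]
 [ 73  72  72  68  66  65  68   7  10   6  42  44  44  47  46  48  50   7]
 [ 72  69  69  63  62  61  63   9  47  42  41  40  43  45  45  45  44   7]
 [ 67  63  64  58  62  60  57  50  45  44  42  38  37  38  41  42  41   6]
 [ 63  62  56  56  58  55  47 666  45  47  40  38  36  36  37  38  38   9]
 [ 48  50  54  53  49  51  48  46  46  42  38  35  34  32  33  37  34   8]
 [ 43  46  50  47  46  46  46  43  45  43  41  36  33  32  31  30  26   9]
 [ 40  41  44  43  42  45  42  42  42  41  40
[... 2744 characters left out ...]
86  485  478  473  471  466  465  472  472  468]
 [ 494  482  478  475  474  472  484  486  472  469  471  465  468  464  460  459  458  462]
 [ 495  487  483  479  472  472  475  470  470  464  461  464  460  462  454  455  456  454]
 [ 489  488  485  478  474  480  474  469  465  463  461  456  456  457  454  456  457  456]
 [ 485  484  481  475  478  473  471  470  465  462  459  453  454  453  456  455  453  452]
 [ 482  480  477  475  474  470  469  466  463  459  454  453  458  453  452  450  452  451]
 [ 476  472  475  470  470  467  466  463  459  457  456  454  451  452  454  454  452  451]
 [ 472  469  470  470  465  463  460  459  454  456  451  453  451  450  453  453  449  447]]
```

View pics/o2.png

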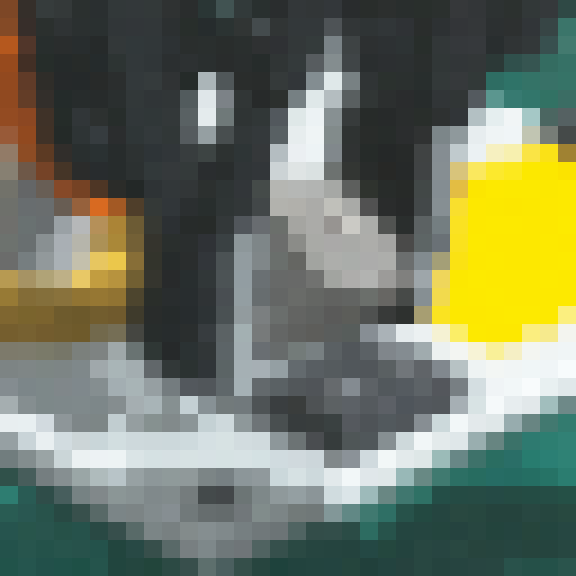

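The depth around the block reads z of about 25..45 mm rather than 8..26, so it may be held high or tilted. I'll lift it and turn it towards the camera for a clear look.

```bash

python3 -m creep '[0,0,-0.3,0,0,0,-0.5,0.06,0,0,-0.5,0.12,0,0,-0.5,0.18,0,0,-0.5,0.24,0,0,-0.5,0.26,0,0,-0.5,0.26]'; python3 plan.py
python3 - <<'E'
from h import *
im,d=viewer.get_image("scene")
cv2.imwrite("pics/o3.png",cv2.resize(im[150:220,280:350,::-1],None,fx=8,fy=8,interpolation=cv2.INTER_CUBIC))
np.save("pics/d3.npy",d)
E
```

```text
clock: 11.8
tcp_pos: [0.4827, 0.1112, 0.0871]
tool_rot: [-0.0, 0.387, 0.922, -0.0]
wrist_force: [0.7, -0.2, -1.5]
finger_gap: 0.0388
t 11.80 p [0.4827 0.1112 0.0871] h 134.45 tz [-1.e-04 -0.e+00 -1.e+00] F [ 0.7 -0.2 -1.5] T [-0.01  0.03  0.02] gap 0.0388 q6 -0.79
```

View pics/o3.png

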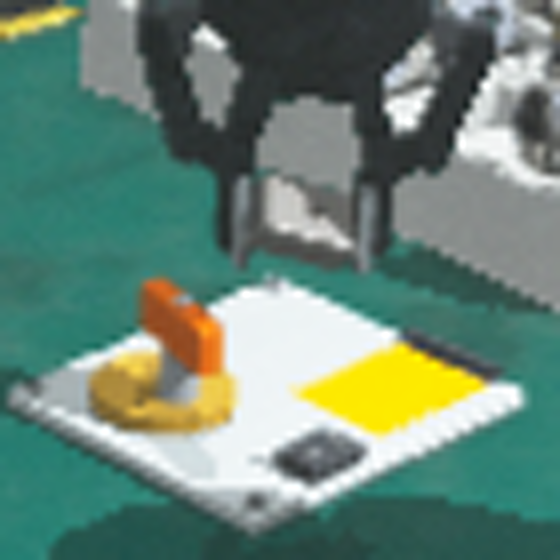

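```bash

python3 - <<'E'
from h import *
im,d=viewer.get_image("scene")
cv2.imwrite("pics/o4.png",cv2.resize(im[165:190,302:337,::-1],None,fx=20,fy=20,interpolation=cv2.INTER_NEAREST))
np.set_printoptions(linewidth=250)
c=viewer.calibration("scene");K=c["camera_matrix"];T=c["pose"]
v,u=np.mgrid[168:186,308:329];dd=d[168:186,308:329]
P=np.stack([(u-K[0,2])/K[0,0]*dd,(v-K[1,2])/K[1,1]*dd,dd],-1)@T[:3,:3].T+T[:3,3]
h=np.radians(134.45); tx=np.array([np.cos(h),np.sin(h)]);ty=np.array([np.sin(h),-np.cos(h)])
q=P[...,:2]-[.4827,.1112]
print("tool x toward cam");print(((q@tx)*1e3).round().astype(int))
print("below tcp z");print(((P[...,2]-.0871)*1e3).round().astype(int))
E
```

```text
tool x toward cam
[[  10   12   11   14 -281 -271 -270 -261 -259 -257 -251 -251 -247 -240 -238 -231 -232   11   12   18   15]
 [  13   13   11   11 -276 -270 -270 -264 -258 -257 -253 -245 -249 -237 -236 -232 -233   17   10   15   11]
 [  12   17   10   -3 -277 -273 -269 -265 -257 -251 -249 -250 -246 -244 -234 -232 -226   14   17   11   10]
 [  14   12   12    2 -271    0    1 -259 -258 -254 -252 -245 -247 -233 -237 -232   -8   15   13   16   13]
 [   8   11    9   12    3    7    5    1    2   -1 -253 -248 -246 -240 -242 -237    0   11   11   14   13]
 [   8   13   14   14    2   14    4   10    5    3    2    0    0   -5 -235 -236    4   14   11    6    6]
 [  11    9   15   12    5    9   12    9    4    5    4    2    2    0    0   -4    6    8    9    9    9]
 [   6    8   13    4   11   15   15   13   13    6    7    6   -1    2   -1   -3    9   12    9   14    8]
 [   7   10   13    5    9   19   14   17   16    8   -2    6    9    8    5    2   12   11   16   10    5]
 [   6   12   10   12   15   18   19   17   18   14   11    9    7    3    3    7   13   13    8    8    5]
 [
[... 1741 characters left out ...]
23]
 [ 17  20  21  20  24  27  25  24  25  24  23  24  23  19  20  22  22  21  23  21  21]
 [ 15  16  17  18  20  21  21  23  22  23  21  19  19  19  18  19  20  21  18  20  18]
 [ 12  12  10  14  14  14  16  16  15  17  16  17  17  17  16  16  14  15  13  13  15]
 [  6  11   9 -88 -85  12  11   9  12  12  12  10  11  12  12  13  11  11   9  11 -87]
 [-87   6   6 -84 -88 -89 -86 -87 -89   5   7   5   7   8   9   7   9   9 -88 -86 -89]
 [-87   3   1 -87 -87 -89 -87 -89 -87 -87 -85 -87   1   4 -89 -87   5   4 -86 -89 -87]
 [-87 -88 -87 -88 -90 -88 -76 -89 -88 -87 -88 -88 -88 -87 -88 -88 -89 -87 -89 -85 -90]
 [-87 -87 -86 -85 -78 -75 -74 -74 -90 -88 -88 -87 -88 -88 -86 -89 -87 -87 -87 -88 -87]]
```

View pics/o4.png

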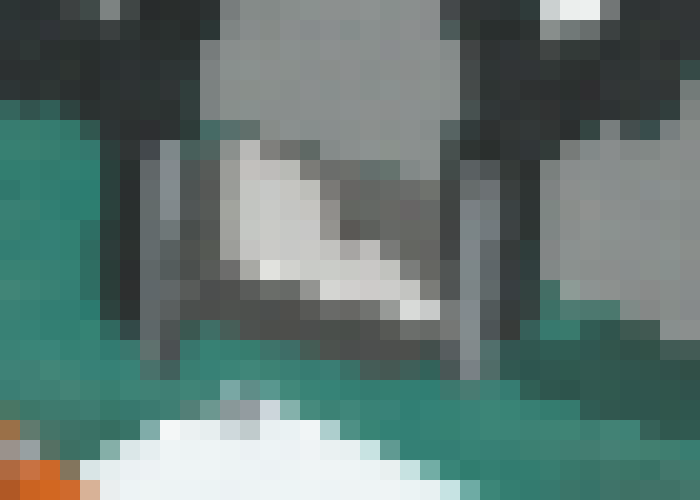

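The block is tilted about 40° around the jaw axis: its top face slopes down from crop (240,150) to (430,305), so this grip is bad. I'll set it down on the free bench left of the jig, let it fall flat and regrip.

```bash
python3 plan.py .49 .25 .035 134.45
```

```text
t 11.90 p [0.4827 0.1113 0.0871] h 134.48 tz [-1.e-04 -0.e+00 -1.e+00] F [ 0.7 -0.3 -1. ] T [-0.02 -0.01 -0.02] gap 0.0392 q6 -0.79
shift [0.6259 0.6827 0.3474] turn 0.0002 max/1: 0.68
```

```bash

python3 -m creep '[0.3,-0.3,0,0,0.63,-0.61,0,0,0.63,-0.61,0.2,0,0.63,-0.61,0.35,0,0.63,-0.61,0.35,0]'; python3 plan.py .49 .25 .003 134.45
```

```text
clock: 12.52
tcp_pos: [0.3496, 0.1147, 0.0336]
tool_rot: [-0.002, 0.387, 0.922, -0.001]
wrist_force: [1.2, -0.1, -1.1]
finger_gap: 0.0389
t 12.53 p [0.3496 0.1147 0.0336] h 134.45 tz [-0.0035  0.     -1.    ] F [ 1.2 -0.1 -1.1] T [-0.   -0.02 -0.04] gap 0.0389 q6 -0.79
shift [-0.0122  1.3001  0.2008] turn -0.0 max/1: 1.3
```

I guessed the sign of tool y before reading the plan and went the wrong way. Nothing was touched (forces are flat). I'll correct it now.

```bash

python3 -m creep '[0,0.3,-0.05,0,0,0.7,-0.05,0,0,1,-0.05,0,0,1,-0.05,0]'; python3 plan.py .49 .25 .003 134.45
```

```text
clock: 13.02
tcp_pos: [0.4616, 0.2216, 0.0436]
tool_rot: [0.001, 0.386, 0.922, 0.001]
wrist_force: [0.7, 0.1, -1.3]
finger_gap: 0.039
t 13.03 p [0.4616 0.2216 0.0436] h 134.55 tz [ 3.4e-03  9.0e-04 -1.0e+00] F [ 0.7  0.1 -1.3] T [-0.   -0.03  0.  ] gap 0.0390 q6 -0.57
shift [0.0025 0.2666 0.2714] turn 0.0006 max/1: 0.27
```

```bash

python3 -m creep '[0,0.266,0,0,0,0.266,0.15,0,0,0.266,0.25,0,0,0.266,0.25,0]'; python3 plan.py .49 .25 .003 134.45
```

```text
clock: 13.52
tcp_pos: [0.4851, 0.2467, 0.0034]
tool_rot: [-0.002, 0.388, 0.922, -0.001]
wrist_force: [-0.4, 0.3, -1.0]
finger_gap: 0.0391
t 13.53 p [0.4851 0.2467 0.0034] h 134.39 tz [-0.0039 -0.001  -1.    ] F [-0.4  0.3 -1. ] T [ 0.01 -0.02  0.05] gap 0.0391 q6 -0.53
shift [-0.0075  0.0387  0.0023] turn -0.0004 max/1: 0.04
```

```bash

python3 -m creep '[0,0,0,0,0,0,0,0,0,0,0,0,0,0,0,0,0,0,0,0]' -0.5; 
python3 - <<'E'
from h import *
im,d=viewer.get_image("scene")
cv2.imwrite("pics/o5.png",cv2.resize(im[190:240,250:310,::-1],None,fx=12,fy=12,interpolation=cv2.INTER_NEAREST))
E
```

```text
clock: 14.15
tcp_pos: [0.487, 0.2476, 0.0048]
tool_rot: [0.0, 0.387, 0.922, 0.0]
wrist_force: [0.5, -0.2, -0.9]
finger_gap: 0.0644
```

View pics/o5.png

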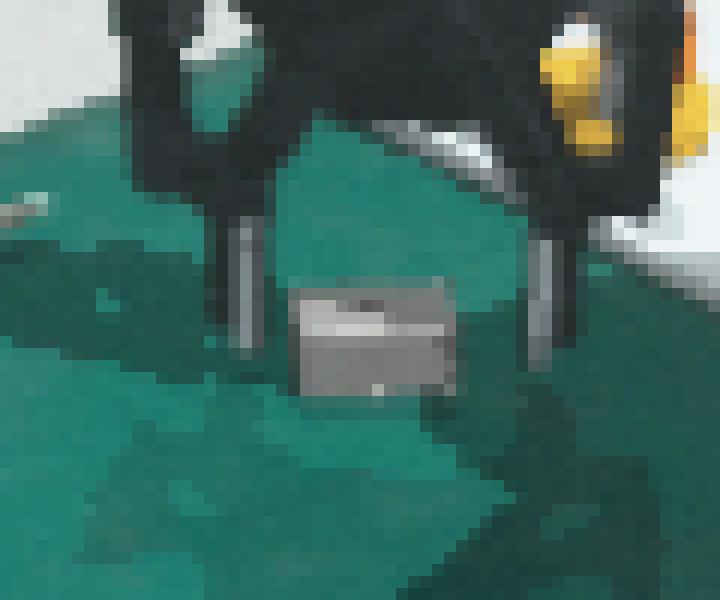

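Now the block is flat on the bench, spanning crop (290,285) to (457,395) between the fingers, slightly left of their middle and towards the camera. I'll measure its offset from the TCP.

```bash

python3 - <<'E'
from h import *
s=read_state();p=s["tcp_pos"];h=np.radians(134.5)
tx=np.array([np.cos(h),np.sin(h)]);ty=np.array([np.sin(h),-np.cos(h)])
im,d=viewer.get_image("scene")
c=viewer.calibration("scene");K=c["camera_matrix"];T=c["pose"]
v,u=np.mgrid[205:228,266:298];dd=d[205:228,266:298]
P=(np.stack([(u-K[0,2])/K[0,0]*dd,(v-K[1,2])/K[1,1]*dd,dd],-1)@T[:3,:3].T+T[:3,3]).reshape(-1,3)
g=im[205:228,266:298].reshape(-1,3).astype(int)
m=(P[:,2]>.014)&(P[:,2]<.022)&(np.ptp(g,axis=1)<25)&(g.mean(1)>95)&(abs((P[:,:2]-p[:2])@ty)<.029)
q=P[m][:,:2]-p[:2];print(m.sum(),"top pts toolx,y",(q@tx).min(),(q@tx).max(),(q@ty).min(),(q@ty).max(),(q@tx).mean(),(q@ty).mean())
for lab,cr in(("corners NL NR FL FR",[(297,332),(455,330),(290,288),(450,285)]),):
    uv=np.array(cr)/12+[250,190]-.0
    for du in(0,.5):
        X=w("scene",uv-.5+[du,0],.018)[:,:2]-p[:2];print(lab,du,np.c_[X@tx,X@ty].round(4).tolist(),(X@tx).mean(),(X@ty).mean())
E
python3 plan.py
```

```text
64 top pts toolx,y -0.0169083987506926 0.014993718582550702 -0.013332389859310215 0.026148064419614165 -0.0006960614356851189 0.006349080592420352
corners NL NR FL FR 0 [[0.0093, 0.0239], [0.0044, -0.0146], [-0.012, 0.0274], [-0.0175, -0.0122]] -0.0039408431871396496 0.006141434265866855
corners NL NR FL FR 0.5 [[0.0092, 0.0225], [0.0043, -0.0161], [-0.0121, 0.026], [-0.0177, -0.0137]] -0.004091690203369209 0.004662470471188928
t 14.25 p [0.4869 0.2476 0.0046] h 134.41 tz [-0. -0. -1.] F [-0.6 -0.8 -0.4] T [ 0.02 -0.02 -0.06] gap 0.0641 q6 -0.53
```

```bash

python3 -m creep '[-0.018,0.035,0,-0.04,-0.018,0.035,0,-0.04,-0.018,0.035,-0.005,-0.04]'; 
python3 -m creep '[0,0,0,0,0,0,0,0,0,0,0,0,0,0,0,0,0,0,0,0]' 1 25;python3 plan.py 
python3 - <<'E'
from h import *
im,d=viewer.get_image("scene")
cv2.imwrite("pics/o6.png",cv2.resize(im[190:240,250:310,::-1],None,fx=12,fy=12,interpolation=cv2.INTER_NEAREST))
E
```

```text
clock: 14.62
tcp_pos: [0.4923, 0.2493, 0.0053]
tool_rot: [-0.0, 0.33, 0.944, -0.0]
wrist_force: [0.0, 0.2, -0.9]
finger_gap: 0.0641
clock: 15.25
tcp_pos: [0.4926, 0.2493, 0.0056]
tool_rot: [-0.0, 0.329, 0.944, -0.0]
wrist_force: [-2.1, 0.7, 5.8]
finger_gap: 0.0396
t 15.25 p [0.4926 0.2493 0.0056] h 141.60 tz [-1.e-04 -1.e-04 -1.e+00] F [-2.1  0.7  5.8] T [-0.18  0.41 -0.02] gap 0.0396 q6 -0.65
```

View pics/o6.png

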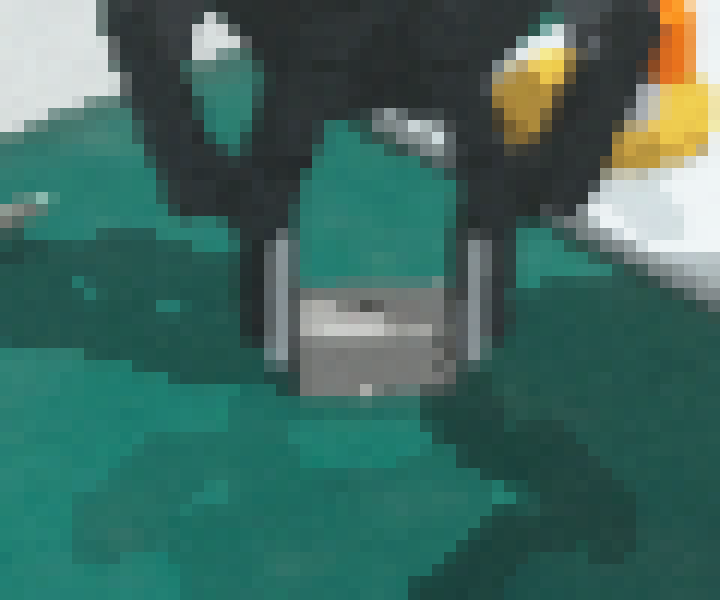

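The block is now gripped flat: top face (300,290)-(450,330), pads flush at (285,300) and (470,300). I'll lift gently and look again.

```bash

python3 -m creep '[0,0,-0.01,0,0,0,-0.02,0,0,0,-0.04,0,0,0,-0.07,0,0,0,-0.1,0,0,0,-0.1,0]';python3 plan.py 
python3 - <<'E'
from h import *
im,d=viewer.get_image("scene")
cv2.imwrite("pics/o7.png",cv2.resize(im[185:235,250:310,::-1],None,fx=12,fy=12,interpolation=cv2.INTER_NEAREST))
E
```

```text
clock: 16.05
tcp_pos: [0.4931, 0.2495, 0.0211]
tool_rot: [0.001, 0.329, 0.944, 0.0]
wrist_force: [-0.0, -0.2, -1.5]
finger_gap: 0.0396
t 16.05 p [0.4931 0.2495 0.0211] h 141.60 tz [ 1.3e-03  4.0e-04 -1.0e+00] F [-0.  -0.2 -1.5] T [-0.02  0.07 -0.02] gap 0.0396 q6 -0.65
```

View pics/o7.png

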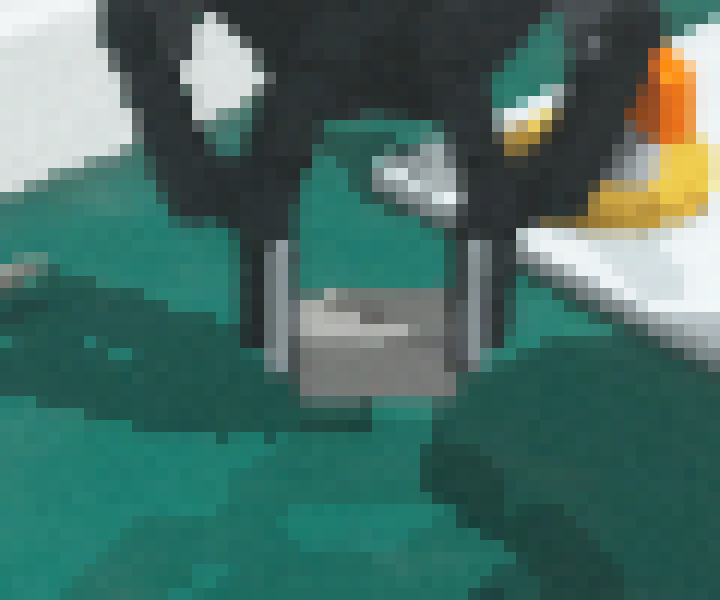

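The block stays level this time: 15 mm up, top face (300,290)-(450,330), bottom edge horizontal at row 395. I'll carry it over the jig with gentle ramps.

```bash
python3 plan.py .4915 .112 .085 181.2
```

```text
t 16.10 p [0.4928 0.2494 0.0207] h 141.61 tz [ 6.e-04  2.e-04 -1.e+00] F [ 0.3 -0.3 -1.3] T [ 0.05  0.01 -0.02] gap 0.0395 q6 -0.65
shift [-0.5623 -0.7232 -0.4287] turn -0.22 max/1: 0.72
```

```bash

python3 -m creep '[0,0,-0.08,-0.02,-0.03,-0.04,-0.22,-0.05,-0.1,-0.13,-0.36,-0.1,-0.22,-0.28,-0.42,-0.15,-0.36,-0.46,-0.429,-0.19,-0.47,-0.61,-0.429,-0.22,-0.54,-0.7,-0.429,-0.22,-0.5623,-0.7232,-0.429,-0.22,-0.5623,-0.7232,-0.429,-0.22]';python3 plan.py .4915 .112 .024 181.2
```

```text
clock: 17.23
tcp_pos: [0.4914, 0.1123, 0.0847]
tool_rot: [-0.0, -0.01, 1.0, 0.0]
wrist_force: [-0.5, 0.8, -1.1]
finger_gap: 0.0397
t 17.23 p [0.4914 0.1123 0.0847] h -178.85 tz [-1.e-04  4.e-04 -1.e+00] F [-0.5  0.8 -1.1] T [ 0.01 -0.   -0.02] gap 0.0397 q6 -1.61
shift [-0.0009 -0.0019  0.4047] turn -0.0003 max/1: 0.4
```

```bash

python3 -m creep '[0,0,0.05,0,0,0,0.15,0,0,0,0.28,0,0,0,0.36,0,0,0,0.40,0,0,0,0.405,0,0,0,0.405,0]';python3 plan.py .4915 .112 .024 181.2
python3 - <<'E'
from h import *
im,d=viewer.get_image("scene")
cv2.imwrite("pics/o8.png",cv2.resize(im[175:220,290:345,::-1],None,fx=13,fy=13,interpolation=cv2.INTER_NEAREST))
E
```

```text
clock: 18.1
tcp_pos: [0.4907, 0.112, 0.0237]
tool_rot: [-0.001, -0.011, 1.0, 0.0]
wrist_force: [-2.0, 0.1, -3.2]
finger_gap: 0.0392
t 18.10 p [0.4907 0.112  0.0237] h -178.79 tz [-0.0015 -0.     -1.    ] F [-2.   0.1 -3.2] T [0.01 0.27 0.03] gap 0.0392 q6 -1.61
shift [-0.0054 -0.0002 -0.0021] turn 0.0001 max/1: 0.01
```

View pics/o8.png

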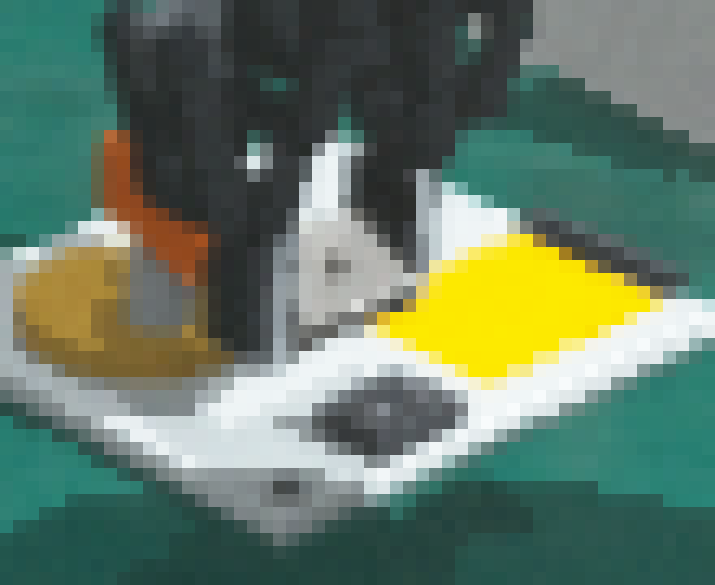

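The contact force and the tilted top face (at (350,270)) show the block's +x edge catching the end of the orange bar on the way down, and probably the first time too. I'll set it down on the open part of the plate past the fence, regrip, and enter the gap low from -y, clear of the bar.

```bash

python3 -m creep '[0,0,-0.1,0,0,0,-0.25,0,0,0,-0.27,0,0,0,-0.27,0]' >/dev/null;python3 plan.py .495 .062 .022 141.6

```

```text
t 18.65 p [0.4919 0.1119 0.0652] h -178.80 tz [ 0.0018  0.     -1.    ] F [-0.3 -0.1 -2.2] T [0.03 0.06 0.04] gap 0.0393 q6 -1.61
shift [-0.0131 -0.3332  0.2878] turn 0.22 max/1: 0.33
```

```bash

python3 -m creep '[-0.013,-0.1,0,0.04,-0.013,-0.25,0,0.1,-0.013,-0.333,0.1,0.16,-0.013,-0.333,0.2,0.22,-0.013,-0.333,0.28,0.22,-0.013,-0.333,0.288,0.22]' >/dev/null;python3 plan.py .495 .062 .0136 141.6
python3 - <<'E'
from h import *
im,d=viewer.get_image("scene")
cv2.imwrite("pics/o9.png",cv2.resize(im[165:215,295:355,::-1],None,fx=12,fy=12,interpolation=cv2.INTER_NEAREST))
E
```

```text
t 19.40 p [0.4931 0.0623 0.02  ] h 141.79 tz [-2.9e-03  4.0e-04 -1.0e+00] F [-0.5 -0.5 -1.7] T [ 0.04  0.04 -0.01] gap 0.0392 q6 -1.02
shift [-0.0114  0.0063  0.0424] turn 0.0011 max/1: 0.04
```

View pics/o9.png

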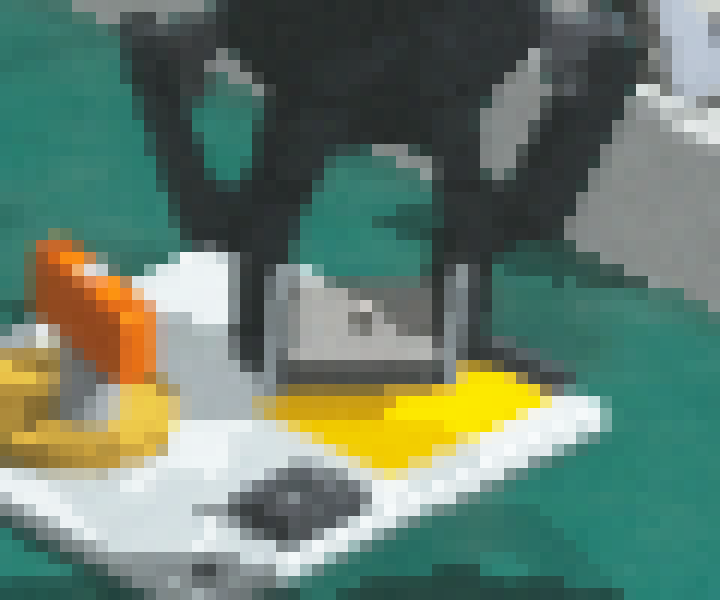

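```bash

python3 -m creep '[0,0,0.02,0,0,0,0.045,0,0,0,0.048,0,0,0,0.048,0]'
python3 -m creep '[0,0,0,0,0,0,0,0,0,0,0,0]' -0.3
python3 - <<'E'
from h import *
im,d=viewer.get_image("scene");np.save("pics/d10.npy",d);cv2.imwrite("pics/raw10.png",im[:,:,::-1])
cv2.imwrite("pics/o10.png",cv2.resize(im[175:215,300:350,::-1],None,fx=15,fy=15,interpolation=cv2.INTER_NEAREST))
E
python3 plan.py
```

```text
clock: 19.95
tcp_pos: [0.4944, 0.0621, 0.0142]
tool_rot: [0.0, 0.329, 0.944, 0.0]
wrist_force: [0.3, 0.8, -1.7]
finger_gap: 0.0389
clock: 20.32
tcp_pos: [0.4945, 0.062, 0.0143]
tool_rot: [0.0, 0.329, 0.944, 0.0]
wrist_force: [0.2, -0.4, -0.2]
finger_gap: 0.0554
t 20.38 p [0.4945 0.062  0.0143] h 141.61 tz [ 3.e-04 -0.e+00 -1.e+00] F [ 1.1  0.7 -0. ] T [0.   0.04 0.03] gap 0.0556 q6 -1.02
```

View pics/o10.png

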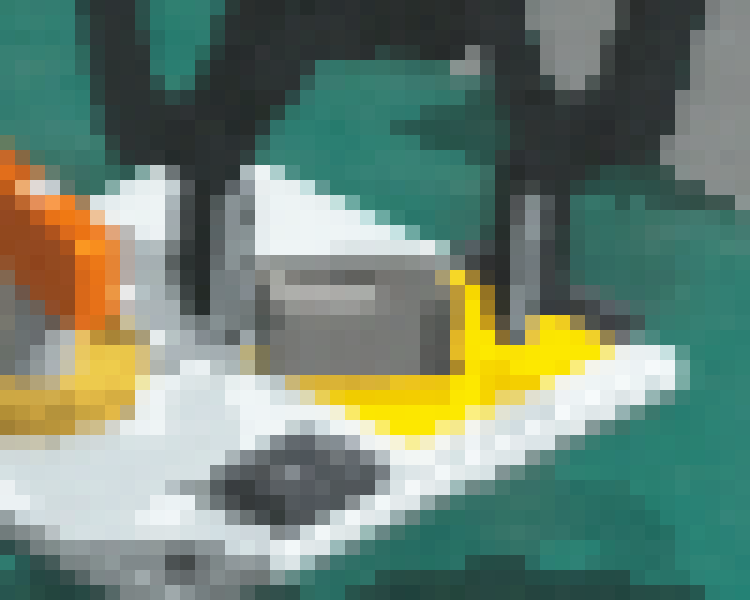

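```bash

python3 - <<'E'
from h import *
d=np.load("pics/d10.npy");p=np.array([.4945,.062])
h=np.radians(141.6);tx=np.array([np.cos(h),np.sin(h)]);ty=np.array([np.sin(h),-np.cos(h)])
c=viewer.calibration("scene");K=c["camera_matrix"];T=c["pose"]
v,u=np.mgrid[190:203,315:332];dd=d[190:203,315:332]
P=np.stack([(u-K[0,2])/K[0,0]*dd,(v-K[1,2])/K[1,1]*dd,dd],-1)@T[:3,:3].T+T[:3,3]
np.set_printoptions(linewidth=200)
print((P[...,2]*1e3).round().astype(int));print(((P[...,:2]-p)@tx*1e3).round().astype(int))
print(((P[...,:2]-p)@ty*1e3).round().astype(int)[8])
E
```

```text
[[ 46  47   6   8   8  10   7   7  10   4   8   9   1  -2  -1  -1   1]
 [ 46   8   7   5   9   7   8  10   7   7   9   7   7   7   1  14  14]
 [ 41   5  29  25  25  27  27  28  27  24  27  26  27  27  11  10  10]
 [ 38  11  26  26  25  26  29  26  23  27  24  25  25  26  28   8   7]
 [ 34   8  20  25  26  26  25  26  26  27  27  27  25  26  27  12   9]
 [ 29   9  18  27  27  25  26  24  28  25  23  27  26  27  28   8   7]
 [ 25   7  18  21  23  23  24  21  23  25  21  22  24  21  23   8   9]
 [ 23  10  12  19  20  20  18  20  16  17  21  18  16  18  17   9   7]
 [  8   6  11  15  17  15  14  13  13  14  14  14  13  18  16   8   8]
 [  8  11  10  11  11  14  12  12  10   9  10  10   9  11  11   7   8]
 [  7   7   7   8   9   8   8   7  10   7   9   6   7   9   8   8   8]
 [  7  11   9   7   9   8   8   9   8   8   6   8   9 666   8  10   6]
 [  4   8   6   6   8   8   9   9   7   6   6   5  10   8   8   9   6]]
[[   8   10  -70  -65  -66  -61  -68  -68  -61  -73  -65  -64  -79  -85  -83  -83  -79]
 [  15  -58  -61  -65  -57  -60  -58  -55  -60  -60  -56  -61  -60  -60  -72  -47  -46]

[... 338 characters left out ...]
 8  -30  -30]
 [  10  -25   -4    1    5    6    9    2    6    9    3    5    8    2    7  -22  -20]
 [  13  -12   -8    4    8    7    3    7    0    3    9    4    1    4    2  -12  -16]
 [  -8  -12   -4    5    8    5    2    1    2    3    4    2    1   11    8   -7   -7]
 [  -3    3    1    4    4    9    5    6    3    1    3    2    1    5    5   -3    0]
 [   4    4    3    5    7    5    5    3    8    5    8    3    4    7    6    7    6]
 [  10   17   13   10   14   12   12   15   12   12    8   12   14 1222   13   17    9]
 [  12   18   14   15   19   18   21   20   17   15   16   13   24   19   19   21   17]]
[ 27  23  21  20  17  13   9   6   3   0  -3  -7 -10 -12 -16 -22 -25]
```

Depth shows the top at z = 26 mm, so the block is flat on the plate, with its centre about 7 mm in tool -x from the TCP. I'll shift the tool and regrip.

```bash

python3 -m creep '[-0.046,0.005,0,0,-0.046,0.005,0.004,0,-0.046,0.005,0.004,0]'; 
python3 -m creep '[0,0,0,0,0,0,0,0,0,0,0,0,0,0,0,0]' 1 25;python3 plan.py 
python3 -m creep '[0,0,-0.005,0,0,0,-0.015,0,0,0,-0.03,0,0,0,-0.03,0]';python3 plan.py .494 .085 .018 181.2
python3 - <<'E'
from h import *
im,d=viewer.get_image("scene")
cv2.imwrite("pics/o11.png",cv2.resize(im[175:215,300:350,::-1],None,fx=15,fy=15,interpolation=cv2.INTER_NEAREST))
p=read_state()["tcp_pos"][:2]
h=np.radians(141.6);tx=np.array([np.cos(h),np.sin(h)])
c=viewer.calibration("scene");K=c["camera_matrix"];T=c["pose"]
v,u=np.mgrid[188:203,315:332];dd=d[188:203,315:332]
P=np.stack([(u-K[0,2])/K[0,0]*dd,(v-K[1,2])/K[1,1]*dd,dd],-1)@T[:3,:3].T+T[:3,3]
np.set_printoptions(linewidth=200)
print((P[...,2]*1e3).round().astype(int));print(((P[...,:2]-p)@tx*1e3).round().astype(int))
E
```

```text
clock: 20.75
tcp_pos: [0.5002, 0.0583, 0.0134]
tool_rot: [-0.0, 0.329, 0.944, -0.0]
wrist_force: [-0.3, -0.6, 0.1]
finger_gap: 0.0552
clock: 21.25
tcp_pos: [0.5002, 0.0583, 0.0136]
tool_rot: [0.0, 0.329, 0.944, -0.0]
wrist_force: [-0.1, -0.2, 1.7]
finger_gap: 0.0396
t 21.25 p [0.5002 0.0583 0.0136] h 141.61 tz [ 1.e-04 -1.e-04 -1.e+00] F [-0.1 -0.2  1.7] T [-0.1   0.17  0.02] gap 0.0396 q6 -1.02
clock: 21.75
tcp_pos: [0.5003, 0.0584, 0.0182]
tool_rot: [0.0, 0.329, 0.944, 0.0]
wrist_force: [-0.1, -0.8, -1.8]
finger_gap: 0.0394
t 21.75 p [0.5003 0.0584 0.0182] h 141.61 tz [ 4.e-04  0.e+00 -1.e+00] F [-0.1 -0.8 -1.8] T [ 0.03 -0.02 -0.05] gap 0.0394 q6 -1.02
shift [0.1433 0.113  0.0011] turn -0.22 max/1: 0.14
[[ 47  51  51  52   7   9   8   9   1   0   0   1   1   3  -1  45  53]
 [ 45  49  47  48  11   5   9  10   7  10   3   4   1  -1   0  44  47]
 [ 42  45  43  10   5   9  10   7   9  11   8   9  30  33  30  44  45]
 [ 40  40  40  30  31  29  30  27  28  30  30  32  31  31  31  38  38]
 [ 35  37  37  30  30  31  32  31  28  29  33  32  29  31  28  36  38]
 [ 31  31  34  32  30  31  31
[... 1302 characters left out ...]
22   12   14   15   11   16   13   13   12   11   10   11    8   10    8   10    9]
 [ -15   14   11   10    9   12   10   12   11   15   15   10   13    9    7   13    9]
 [ -10   -4    7   10   11   10    6   10   10   16   10    8    1   11    7   -8   -6]
 [  -1   -3   -5   14   10   10   14    9   12   10    9    7   10   15   11   -4    3]
 [   6    3   10    4    4   12    2    9    7    8    7    4    2    6    2    8   12]
 [  12   10   13   14   18   13   11   12   10   15    6   10   18   13   12   17   12]
 [  18   17   20   17   21   24   20   22   16   24   19   23   23   20   16   24   20]
 [  26   26   27   22   24   25   22   23   28   20   29   24   25   28   26   23   23]]
```

View pics/o11.png

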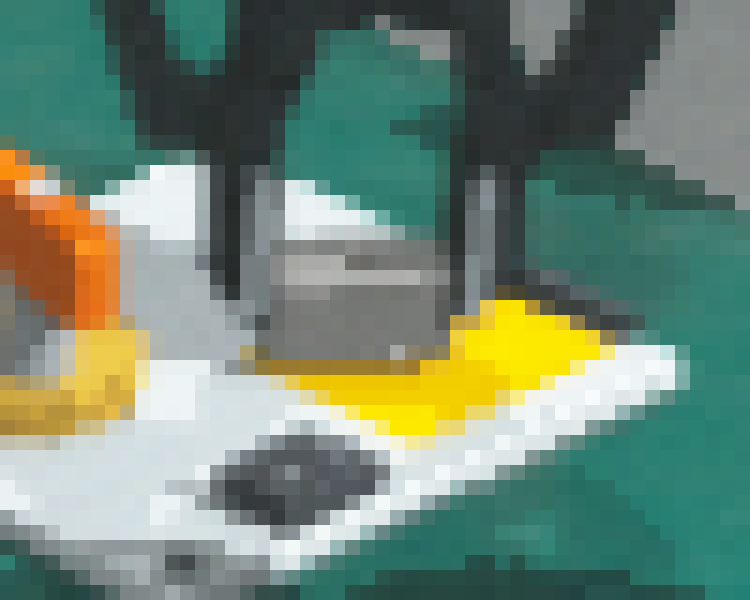

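The block is level in the grip, with its top at z = 30.5 mm (crop (360,275)). I'll rotate it to the fence direction and slide into the gap 4 mm above the plate.

```bash

python3 plan.py .4915 .066 .018 181.2
python3 -m creep '[0.02,0.02,0,-0.04,0.05,0.03,0,-0.1,0.08,0.02,0,-0.16,0.0785,-0.0033,0,-0.22,0.0785,-0.0033,0,-0.22,0.0785,-0.0033,0,-0.22]';python3 plan.py .4905 .1085 .018 181.2
```

```text
t 21.80 p [0.5003 0.0584 0.0181] h 141.61 tz [ 2.e-04 -0.e+00 -1.e+00] F [-0.5 -0.4 -1.4] T [-0.01 -0.   -0.04] gap 0.0395 q6 -1.02
shift [0.0774 0.0037 0.0007] turn -0.22 max/1: 0.08
clock: 22.55
tcp_pos: [0.4908, 0.0653, 0.018]
tool_rot: [0.0, -0.009, 1.0, 0.0]
wrist_force: [-0.2, -0.3, -1.0]
finger_gap: 0.0398
t 22.55 p [0.4908 0.0653 0.018 ] h -178.97 tz [ 2.e-04  0.e+00 -1.e+00] F [-0.2 -0.3 -1. ] T [ 0.02  0.01 -0.03] gap 0.0398 q6 -1.70
shift [-0.0034  0.2878  0.0003] turn -0.0009 max/1: 0.29
```

```bash

python3 -m creep '[-0.003,0.05,0,-0.001,-0.003,0.13,0,-0.001,-0.003,0.21,0,-0.001,-0.003,0.27,0,-0.001,-0.003,0.288,0,-0.001,-0.003,0.288,0,-0.001]';python3 plan.py .4905 .1085 .0136 181.2
python3 - <<'E'
from h import *
im,d=viewer.get_image("scene")
cv2.imwrite("pics/o12.png",cv2.resize(im[180:220,295:345,::-1],None,fx=15,fy=15,interpolation=cv2.INTER_NEAREST))
E
```

```text
clock: 23.3
tcp_pos: [0.4902, 0.1087, 0.018]
tool_rot: [-0.0, -0.012, 1.0, -0.0]
wrist_force: [1.5, 0.2, -2.2]
finger_gap: 0.0393
t 23.30 p [0.4902 0.1087 0.018 ] h -178.59 tz [-0.e+00 -1.e-04 -1.e+00] F [ 1.5  0.2 -2.2] T [-0.02 -0.01 -0.02] gap 0.0393 q6 -1.62
shift [-0.0022 -0.0011  0.0292] turn 0.0012 max/1: 0.03
```

View pics/o12.png

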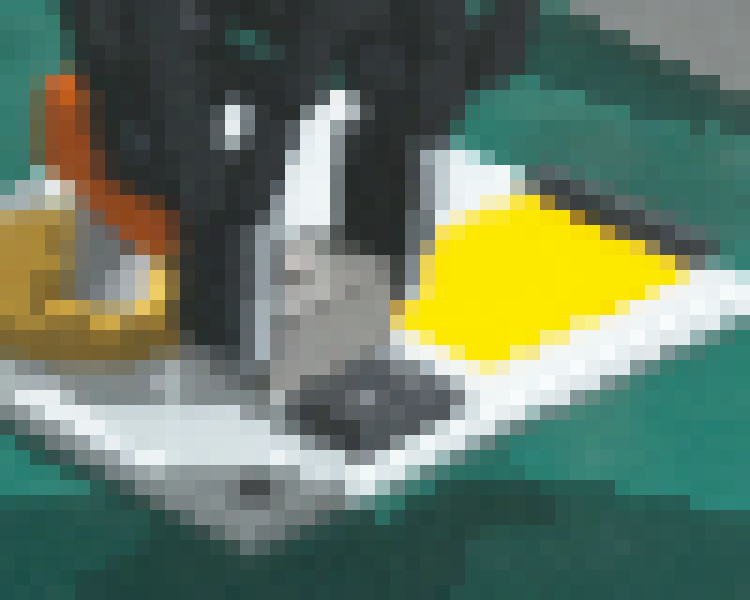

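The block is level in the gap behind the fence at crop (330,330). I'll lower it onto the plate.

```bash

python3 -m creep '[-0.004,0,0.01,0,-0.004,0,0.02,0,-0.004,0,0.027,0,-0.004,0,0.029,0]';python3 plan.py
```

```text
clock: 23.85
tcp_pos: [0.4907, 0.1084, 0.0137]
tool_rot: [-0.0, -0.012, 1.0, -0.0]
wrist_force: [-0.6, -0.5, 1.6]
finger_gap: 0.0394
t 23.85 p [0.4907 0.1084 0.0137] h -178.62 tz [-3.e-04 -1.e-04 -1.e+00] F [-0.6 -0.5  1.6] T [-0.1   0.25 -0.01] gap 0.0394 q6 -1.62
```

```bash

python3 -m creep '[0.005,0,0,0,0.005,0,0,0]'|grep -e force -e tcp
python3 -m creep '[0.005,0,0,0,0.005,0,0,0]'|grep -e force -e tcp
```

```text
tcp_pos: [0.49, 0.1085, 0.0137]
wrist_force: [0.3, 0.2, -1.2]
tcp_pos: [0.4892, 0.1085, 0.0136]
wrist_force: [-0.7, 0.5, -1.2]
```

```bash

python3 -m creep '[0.005,0,0,0,0.005,0,0,0]'|grep -e force -e tcp
python3 -m creep '[0.005,0,0,0,0.005,0,0,0]'|grep -e force -e tcp
```

```text
tcp_pos: [0.4885, 0.1084, 0.0137]
wrist_force: [0.4, 0.3, -1.8]
tcp_pos: [0.4877, 0.1084, 0.0137]
wrist_force: [0.2, -1.1, -1.4]
```

```bash

python3 -m creep '[0.005,0,0,0,0.005,0,0,0]'|grep -e force -e tcp
python3 -m creep '[0.005,0,0,0,0.005,0,0,0]'|grep -e force -e tcp
python3 -m creep '[0.004,0,0,0,0.004,0,0,0]'|grep -e force -e tcp
```

```text
tcp_pos: [0.487, 0.1084, 0.0137]
wrist_force: [-1.1, -0.4, -0.5]
tcp_pos: [0.4866, 0.1084, 0.0137]
wrist_force: [1.7, 0.3, -1.8]
tcp_pos: [0.4864, 0.1084, 0.0139]
wrist_force: [3.8, -0.4, -3.8]
```

Contact with the fence is at TCP x of about 0.4866, with Fx 3.8 N. I'll ease off slightly, release, rise and look.

```bash

python3 -m creep '[-0.003,0,0,0,-0.003,0,0,0]'|grep -e force -e tcp
python3 -m creep '[0,0,0,0,0,0,0,0,0,0,0,0]' -0.3|grep -e force -e gap
python3 -m creep '[0,0,-0.05,0,0,0,-0.2,0,0,0,-0.4,0,0,0,-0.48,0,0,0,-0.48,0]' 
python3 plan.py .531 .1245 .075 169.8
python3 - <<'E'
from h import *
im,d=viewer.get_image("scene")
cv2.imwrite("pics/o13.png",cv2.resize(im[175:220,285:345,::-1],None,fx=12,fy=12,interpolation=cv2.INTER_NEAREST))
E
```

```text
tcp_pos: [0.4865, 0.1084, 0.0138]
wrist_force: [3.4, -0.6, -1.9]
wrist_force: [0.6, 0.5, 0.1]
finger_gap: 0.0554
clock: 26.85
tcp_pos: [0.4868, 0.1084, 0.0865]
tool_rot: [0.001, -0.012, 1.0, -0.0]
wrist_force: [-0.1, -0.2, 0.6]
finger_gap: 0.0553
t 26.85 p [0.4868 0.1084 0.0865] h -178.61 tz [ 2.e-03 -1.e-04 -1.e+00] F [-0.1 -0.2  0.6] T [-0.03 -0.02  0.02] gap 0.0553 q6 -1.62
shift [-0.2969  0.1005  0.0769] turn 0.0644 max/1: 0.3
```

View pics/o13.png

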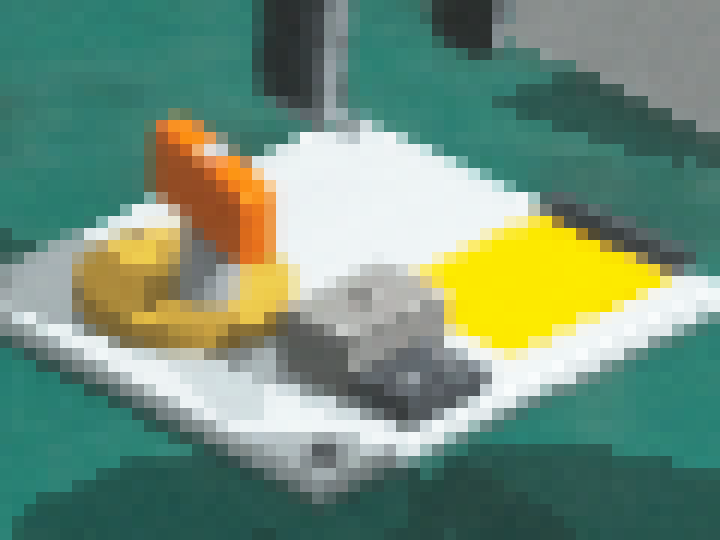

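The block lies flat in the gap against the fence (crop (370,310)), and the bar at (215,190) is unmoved. Next is the bar.

```bash

python3 -m creep '[-0.15,0.05,0,0.03,-0.297,0.1,0,0.0644,-0.297,0.1,0,0.0644,-0.297,0.1,0.05,0.0644,-0.297,0.1,0.05,0.0644]' >/dev/null 
python3 plan.py .531 .1245 .034 169.8
python3 - <<'E'
from h import *
im,d=viewer.get_image("scene")
cv2.imwrite("pics/o14.png",cv2.resize(im[165:215,285:345,::-1],None,fx=12,fy=12,interpolation=cv2.INTER_NEAREST))
E
```

```text
t 27.52 p [0.5284 0.1242 0.0766] h 169.84 tz [-3.4e-03 -1.0e-04 -1.0e+00] F [-0.7  0.7 -0.2] T [-0.01 -0.    0.01] gap 0.0554 q6 -1.39
shift [-0.0175  0.005   0.2837] turn 0.0002 max/1: 0.28
```

View pics/o14.png

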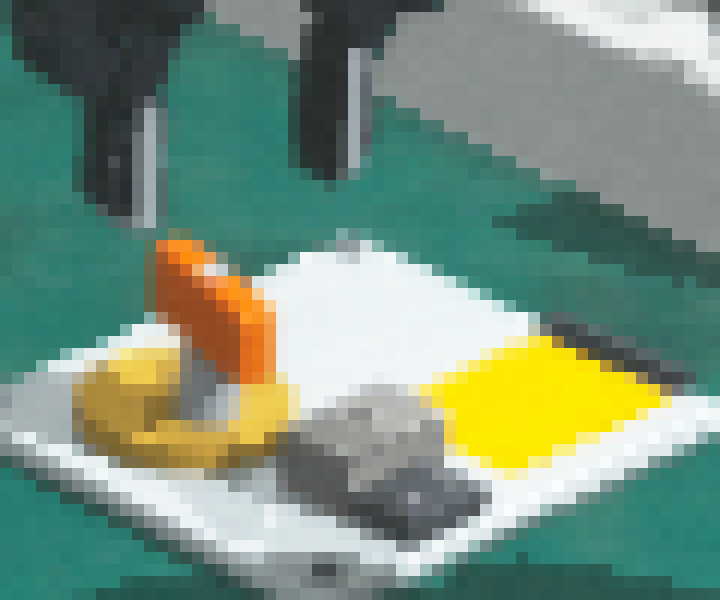

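The fingers at crop (130,220) and (330,175) straddle the bar at (215,290). I'll descend and grip it.

```bash

python3 -m creep '[-0.012,0.005,0.1,0,-0.012,0.005,0.22,0,-0.012,0.005,0.28,0,-0.012,0.005,0.28,0]' >/dev/null 
python3 plan.py .531 .1245 .034 169.8
python3 -m creep '[0,0,0,0,0,0,0,0,0,0,0,0,0,0,0,0,0,0,0,0]' 1 30 >/dev/null;python3 plan.py .531 .1245 .034 169.8
```

```text
t 28.07 p [0.5311 0.1249 0.0347] h 169.80 tz [-0.0027 -0.     -1.    ] F [-1.2 -0.1  0.4] T [-0.03 -0.   -0.01] gap 0.0552 q6 -1.38
shift [ 0.0003 -0.0025  0.0049] turn -0.0 max/1: 0.0
t 28.70 p [0.5328 0.125  0.0368] h 169.78 tz [ 1.2e-03  2.0e-04 -1.0e+00] F [-0.8  1.2  4.3] T [ 0.1   0.02 -0.2 ] gap 0.0112 q6 -1.38
shift [ 0.0112 -0.0051  0.0187] turn -0.0001 max/1: 0.02
```

```bash

python3 -m creep '[0.01,0,0,0.03,0.01,0,0,0.08,0.01,0,0,0.135,0.01,0,0,0.19,0.01,0,0,0.245,0.01,0,0,0.30,0.01,0,0,0.34,0.01,0,0,0.354,0.01,0,0,0.354,0.01,0,0,0.354]' >/dev/null;python3 plan.py .531 .1245 .0365 91.3
```

```text
t 29.95 p [0.5314 0.1238 0.0368] h 106.12 tz [ 0.0011 -0.0026 -1.    ] F [-0.7 -5.   6. ] T [-0.84  0.11  0.11] gap 0.0112 q6 -0.27
shift [ 0.0055 -0.0013  0.0022] turn 0.0823 max/1: 0.01
```

```bash

python3 -m creep '[-0.005,0,0,0.03,-0.005,0,0,0.055,-0.005,0,0,0.055,-0.005,0,0,0.055]' >/dev/null;python3 plan.py .531 .1245 .0365 91.3
python3 -m creep '[0,0,0,0.006,0,0,0,0.006]' >/dev/null;python3 plan.py
```

```text
t 30.45 p [0.5311 0.1237 0.0368] h 96.20 tz [ 0.     -0.0015 -1.    ] F [-2.  -2.6  6.7] T [-0.5   0.39 -0.19] gap 0.0114 q6 -0.10
shift [ 0.0055 -0.0004  0.0021] turn 0.0272 max/1: 0.01
t 30.70 p [0.5311 0.1237 0.0368] h 95.15 tz [ 0.     -0.0017 -1.    ] F [-2.3 -3.1  7.3] T [-0.47  0.39  0.12] gap 0.0116 q6 -0.08
```

```bash
python3 - <<'E'
from h import *
im,d=viewer.get_image("scene")
cv2.imwrite("pics/o15.png",cv2.resize(im[165:220,285:345,::-1],None,fx=10,fy=10,interpolation=cv2.INTER_NEAREST))
E
```

```text
(no output)
```

View pics/o15.png

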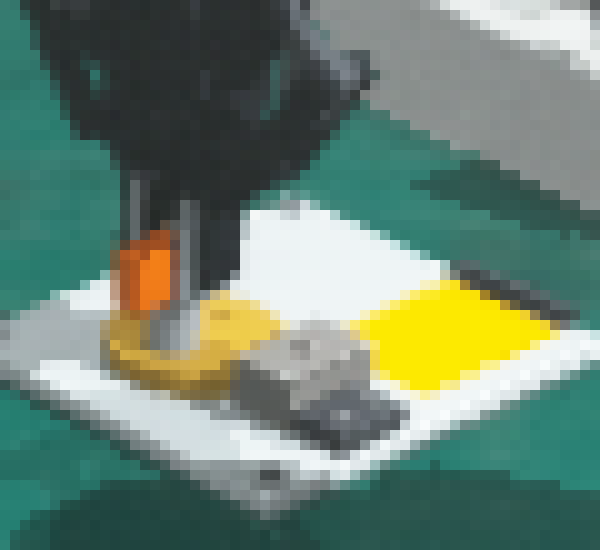

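The disc edge at crop (275,310) now nearly meets the block at (300,350). I'll do fine steps watching Tz, where friction alone is about 0.1-0.2.

```bash

python3 -m creep '[0,0,0,0.006,0,0,0,0.006]' >/dev/null;python3 plan.py
python3 -m creep '[0,0,0,0.006,0,0,0,0.006]' >/dev/null;python3 plan.py
python3 -m creep '[0,0,0,0.004,0,0,0,0.004]' >/dev/null;python3 plan.py
```

```text
t 31.00 p [0.5311 0.1236 0.0368] h 94.08 tz [-1.0e-04 -1.7e-03 -1.0e+00] F [-2.3 -3.4  8.2] T [-0.51  0.38  0.2 ] gap 0.0116 q6 -0.06
t 31.25 p [0.5311 0.1236 0.0368] h 93.00 tz [-2.0e-04 -1.7e-03 -1.0e+00] F [-2.4 -2.9  7.2] T [-0.48  0.44  0.13] gap 0.0116 q6 -0.04
t 31.50 p [0.531  0.1236 0.0368] h 92.30 tz [-2.0e-04 -1.8e-03 -1.0e+00] F [-3.  -3.4  7. ] T [-0.53  0.37  0.18] gap 0.0114 q6 -0.03
```

```bash

python3 -m creep '[0,0,0,0.003,0,0,0,0.003]' >/dev/null;python3 plan.py
python3 -m creep '[0,0,0,0.003,0,0,0,0.003]' >/dev/null;python3 plan.py
```

```text
t 31.75 p [0.5311 0.1236 0.0368] h 91.77 tz [-2.0e-04 -1.9e-03 -1.0e+00] F [-1.1 -2.7  6.7] T [-0.54  0.42  0.26] gap 0.0114 q6 -0.02
t 32.00 p [0.5311 0.1236 0.0368] h 91.24 tz [-1.e-04 -2.e-03 -1.e+00] F [-2.3 -3.   6.9] T [-0.42  0.43  0.36] gap 0.0114 q6 -0.01
```

Tz rises from 0.18 to 0.36 N m over about 1°, so the disc met the block near heading 92, close to the expected 91.3. I'll turn the tool back a little to take off the clamping load while keeping the disc in contact.

```bash

python3 -m creep '[0,0,0,-0.004,0,0,0,-0.004]' >/dev/null;python3 plan.py
python3 -m creep '[0,0,0,-0.003,0,0,0,-0.003]' >/dev/null;python3 plan.py
```

```text
t 32.25 p [0.531  0.1236 0.0368] h 91.90 tz [-3.0e-04 -1.6e-03 -1.0e+00] F [-2.2 -3.8  7.1] T [-0.54  0.45  0.01] gap 0.0116 q6 -0.02
t 32.50 p [0.531  0.1237 0.0368] h 92.42 tz [-3.0e-04 -1.5e-03 -1.0e+00] F [-3.  -3.7  7.5] T [-0.48  0.43 -0.14] gap 0.0115 q6 -0.03
```

Tz is now -0.14, so little clamping load is left. I'll release the bar, rise and look.

```bash

python3 -m creep '[0,0,0,0,0,0,0,0,0,0,0,0]' -0.3|grep -e force -e gap
python3 -m creep '[0,0,-0.1,0,0,0,-0.25,0,0,0,-0.33,0,0,0,-0.33,0]' >/dev/null
python3 plan.py .4868 .1084 .0865 181.3
python3 - <<'E'
from h import *
im,d=viewer.get_image("scene")
cv2.imwrite("pics/o16.png",cv2.resize(im[180:220,285:345,::-1],None,fx=12,fy=12,interpolation=cv2.INTER_NEAREST))
E
```

```text
wrist_force: [-0.2, -0.0, -0.5]
finger_gap: 0.0551
t 33.38 p [0.532  0.1244 0.0872] h 92.40 tz [ 0.003  0.    -1.   ] F [ 0.5 -0.2 -0.4] T [-0.05 -0.03  0.04] gap 0.0557 q6 -0.03
shift [-0.0943 -0.3057  0.0034] turn -0.4939 max/1: 0.31
```

View pics/o16.png

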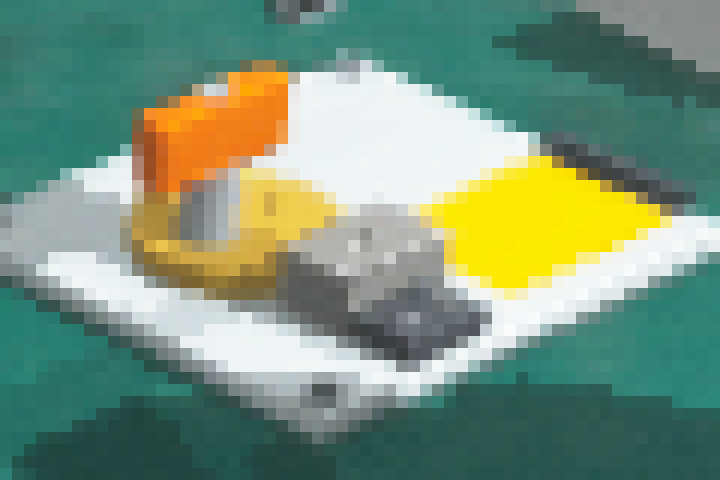

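The disc edge meets the block at crop (310,240), and the block is flat and square between the disc and the fence. Now I'll go back over the block to slide it out.

```bash

python3 -m creep '[-0.03,-0.08,0,-0.05,-0.06,-0.2,0,-0.11,-0.094,-0.306,0,-0.17,-0.094,-0.306,0,-0.23,-0.094,-0.306,0,-0.29,-0.094,-0.306,0,-0.35,-0.094,-0.306,0,-0.41,-0.094,-0.306,0,-0.46,-0.094,-0.306,0,-0.494,-0.094,-0.306,0,-0.494,-0.094,-0.306,0,-0.494]' >/dev/null
python3 plan.py .4869 .1084 .0142 181.35
```

```text
t 34.80 p [0.4853 0.1084 0.0852] h -178.79 tz [-0.001  0.    -1.   ] F [-0.3 -0.4  0.1] T [-0.02  0.01  0.03] gap 0.0556 q6 -1.62
shift [-0.0113 -0.0005  0.473 ] turn -0.0008 max/1: 0.47
```

```bash

python3 -m creep '[-0.011,0,0.1,-0.001,-0.011,0,0.25,-0.001,-0.011,0,0.4,-0.001,-0.011,0,0.46,-0.001,-0.011,0,0.471,-0.001,-0.011,0,0.471,-0.001]' >/dev/null
python3 plan.py .4869 .1084 .0142 181.35
python3 - <<'E'
from h import *
im,d=viewer.get_image("scene")
cv2.imwrite("pics/o17.png",cv2.resize(im[180:220,285:345,::-1],None,fx=12,fy=12,interpolation=cv2.INTER_NEAREST))
E
```

```text
t 35.55 p [0.4879 0.1084 0.0155] h -178.51 tz [ 0.001 -0.    -1.   ] F [0.3 1.1 0.3] T [-0.04 -0.03  0.01] gap 0.0560 q6 -1.62
shift [ 0.0065 -0.0001  0.0085] turn 0.0008 max/1: 0.01
```

View pics/o17.png

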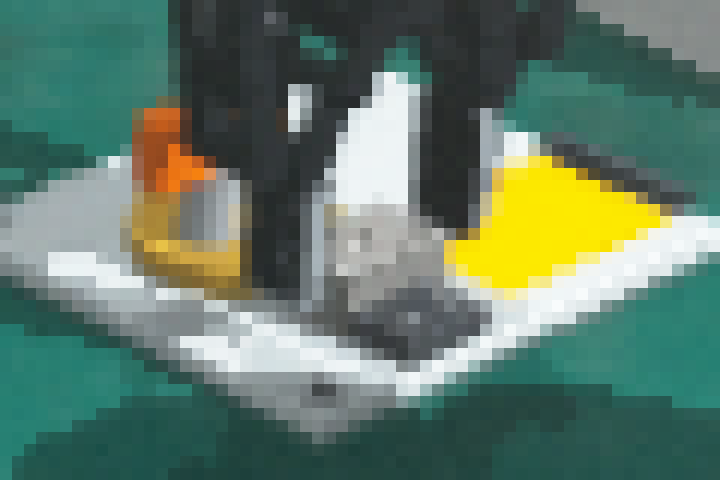

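The pads sit beyond both block ends at crop (315,250) and (465,200). I'll make a small correction and grip at the lowest force.

```bash

python3 -m creep '[0.006,0,0.009,0.001,0.006,0,0.009,0.001,0.006,0,0.009,0.001]' >/dev/null
python3 plan.py .4869 .1084 .0142 181.35
python3 -m creep '[0,0,0,0,0,0,0,0,0,0,0,0,0,0,0,0]' 1 20 >/dev/null
python3 plan.py .4869 .1084 .0142 181.35
```

```text
t 35.98 p [0.4865 0.1084 0.0138] h -178.69 tz [ 3.e-04  0.e+00 -1.e+00] F [0.1 0.3 0.2] T [ 0.01 -0.    0.01] gap 0.0556 q6 -1.62
shift [-0.0025 -0.0003 -0.0025] turn -0.0002 max/1: 0.0
t 36.48 p [0.4865 0.1084 0.0139] h -178.68 tz [ 0.e+00 -1.e-04 -1.e+00] F [-1.5 -1.6  4.5] T [ 0.01  0.27 -0.03] gap 0.0394 q6 -1.62
shift [-0.0027 -0.0002 -0.0022] turn -0.0002 max/1: 0.0
```

```bash

python3 -m creep '[0,-0.01,0,0,0,-0.02,0,0,0,-0.035,0,0]' ;python3 plan.py
```

```text
clock: 36.85
tcp_pos: [0.4867, 0.1039, 0.0139]
tool_rot: [0.0, -0.011, 1.0, 0.001]
wrist_force: [-1.7, 4.2, 4.8]
finger_gap: 0.0395
t 36.85 p [0.4867 0.1039 0.0139] h -178.69 tz [ 4.0e-04  1.4e-03 -1.0e+00] F [-1.7  4.2  4.8] T [0.69 0.29 0.  ] gap 0.0395 q6 -1.63
```

It slides with about 4 N of drag. I'll carry on out to the yellow.

```bash

python3 -m creep '[0,-0.03,0,0,0,-0.065,0,0,0,-0.1,0,0,0,-0.14,0,0,0,-0.18,0,0,0,-0.225,0,0,0,-0.27,0,0,0,-0.31,0,0,0,-0.335,0,0,0,-0.345,0,0,0,-0.345,0,0]' ;python3 plan.py
python3 - <<'E'
from h import *
im,d=viewer.get_image("scene")
cv2.imwrite("pics/o18.png",cv2.resize(im[180:220,290:350,::-1],None,fx=12,fy=12,interpolation=cv2.INTER_NEAREST))
E
```

```text
clock: 38.22
tcp_pos: [0.488, 0.0509, 0.0139]
tool_rot: [0.0, -0.011, 1.0, -0.0]
wrist_force: [0.5, 3.2, 5.8]
finger_gap: 0.0394
t 38.23 p [0.488  0.0509 0.0139] h -178.71 tz [ 6.e-04 -2.e-04 -1.e+00] F [0.5 3.2 5.8] T [0.51 0.04 0.01] gap 0.0394 q6 -1.74
```

View pics/o18.png

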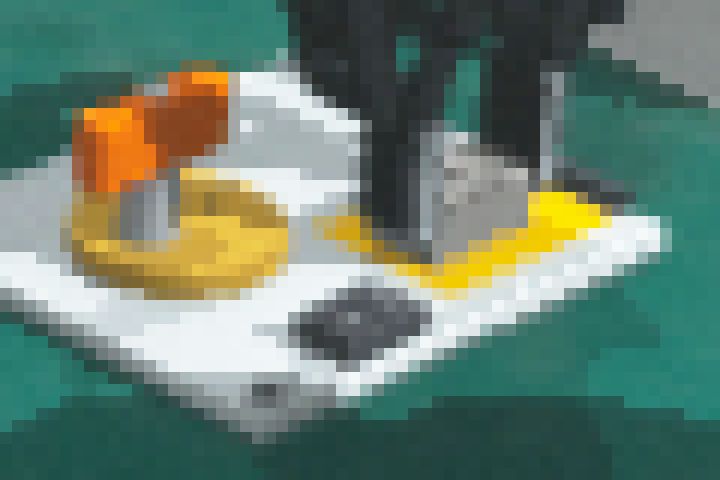

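The block sits on the yellow, with yellow visible around it (near side (450,275), left (350,230), right (580,210)). I'll release, rise and clear the view for a check.

```bash

python3 -m creep '[0,0,0,0,0,0,0,0,0,0,0,0,0,0,0,0]' -0.2|grep -e force -e gap
python3 -m creep '[0,0,-0.05,0,0,0,-0.2,0,0,0,-0.5,0,0,0,-0.9,0,0,0,-1,0,0,0,-1,0]' |grep -e force -e tcp
python3 -m creep '[0.3,-0.3,-0.2,0,0.6,-0.7,-0.4,0,0.8,-1,-0.5,0,0.8,-1,-0.5,0,0.8,-1,-0.5,0]' |grep -e force -e tcp -e clock
python3 - <<'E'
from h import *
for n,b in (("scene",(170,230,275,355)),("top",(160,240,295,390))):
    im,d=viewer.get_image(n);cv2.imwrite(f"pics/{n}_f.png",cv2.resize(im[b[0]:b[1],b[2]:b[3],::-1],None,fx=8,fy=8,interpolation=cv2.INTER_CUBIC))
    cv2.imwrite(f"pics/{n}_full.png",im[:,:,::-1])
E
```

```text
wrist_force: [-0.0, -0.8, -0.5]
finger_gap: 0.0516
tcp_pos: [0.4885, 0.0514, 0.1648]
wrist_force: [-0.5, -0.1, -0.8]
clock: 40.15
tcp_pos: [0.3703, -0.1018, 0.2372]
wrist_force: [0.7, 0.3, -0.0]
```

View pics/top_f.png

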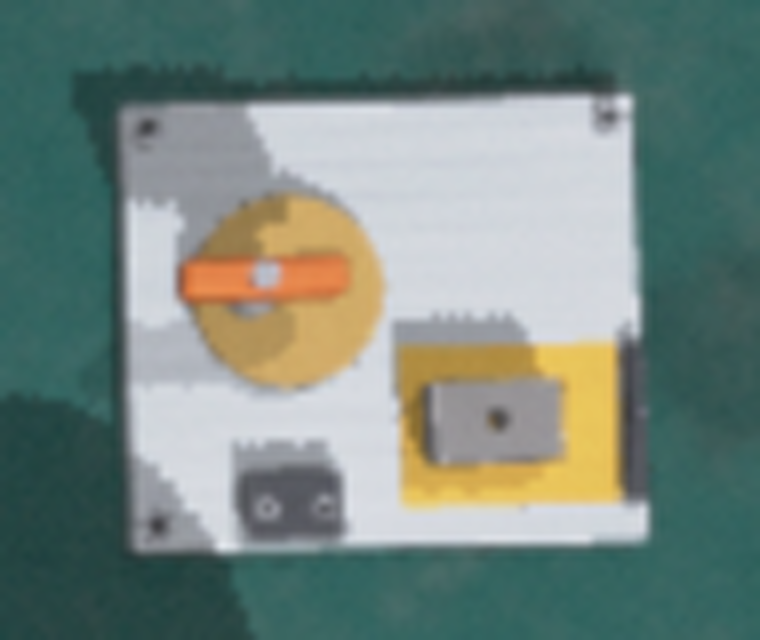

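View pics/scene_f.png

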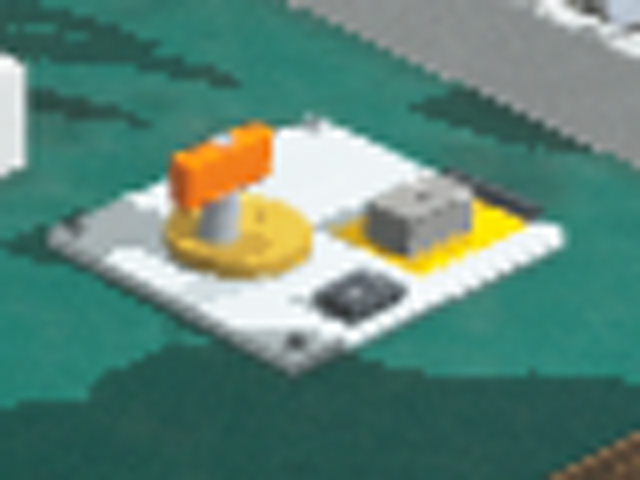

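Both pictures show the block wholly on the yellow: top crop block (425..565, 380..465) inside yellow (400..618, 343..505). I'll check the gap and the bystanders numerically.

```bash

python3 - <<'E'
from h import *
f=lambda p:(np.array(p,float)+.5)/8-.5+np.array((295,160))
t=np.array([.48846,.11118]);th=np.radians(1.3);R=np.array([[np.cos(th),-np.sin(th)],[np.sin(th),np.cos(th)]])
jj=lambda cr,z:((w("top",f(cr),z)[:,:2]-t)@R*1e3).round(2)
b=jj([(180,282),(350,276)],.058);print("bar",b,"joint deg",-np.degrees(np.arctan2(*(b[1]-b[0])[::-1])))
im=cv2.imread("pics/top_full.png");
hsv=cv2.cvtColor(im[160:240,295:390],cv2.COLOR_BGR2HSV)
print("disc l,r,t,b",jj([(190,290),(385,290),(287,195),(287,390)],.016))
print("fence edge",jj([(240,468),(340,466)],.016))
print("block",jj([(432,381),(563,378),(435,463),(563,459)],.026))
a0=cv2.imread("pics/top0.png");d=cv2.absdiff(a0,im).max(2)
for n,(u,v) in dict(roll=(236,263),cup=(143,203),driver=(242,168),module=(134,160),module2=(167,143),big=(183,209),small=(226,213)).items(): print(n,int((d[v-14:v+15,u-16:u+17]>60).sum()))
print(read_state()["clock"])
E
```

```text
bar [[ 40.99  37.3 ]
 [ 41.78 -12.91]] joint deg 89.09858730790204
disc l,r,t,b [[ 43.43  30.43]
 [ 42.24 -29.69]
 [ 72.37  -0.29]
 [ 11.88   1.37]]
fence edge [[-11.9   16.47]
 [-11.88 -14.27]]
block [[ 12.93 -41.61]
 [ 13.07 -81.5 ]
 [-12.12 -41.76]
 [-11.65 -80.69]]
roll 0
cup 0
driver 0
module 0
module2 0
big 0
small 167
40.25
```

View pics/top_full.png

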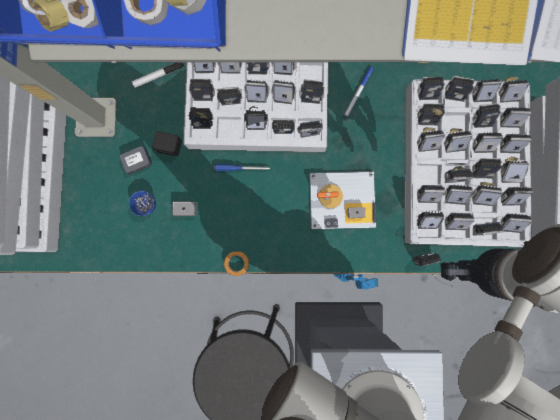

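```bash
python3 -c "
from workcell import close_job; print(close_job())"
```

```text
the job is handed in; nothing more can be done
None
```

The gap is set to the gauge block and the block lies wholly on the yellow area. I handed the job in at about 40.3 s of the 58 s.

**Placing the block:** I placed the smaller grey block flat in the gap against the fence. I turned the eccentric clockwise until the torque rise showed the disc meeting the block, at a joint angle of about 89–90°. I then turned the tool back slightly to take off the clamping load and let go of the bar. The block slid out along the fence with about 3–4 N of drag, pressed onto the plate and not lifted, and I released it.

**What went wrong on the way:**
- The block ended up tilted about 40° in the gripper twice. The second time it caught the end of the orange bar on the way down, and the first time was probably the same. I set it down and regripped it, once on the bench and once on the plate, partly over the yellow. Both were before the gap was set.
- One carrying move over the bench went the wrong way because I guessed a sign, but it touched nothing.

**Last checks:**

| Check | Result |
|---|---|
| Block position in the jig frame | x about -12..13 mm, y about -81.5..-41.6 mm, inside the yellow |
| Gap from the bar angle (89.1°) | about 25.2 mm |
| Gap read from the disc and fence edges | about 24 mm, which differs; the reading is only good to about 1–2 mm, and the block slid freely |
| Tape roll, cup, screwdriver, camera module | no image change in the top view |

The robot was clear of everything at hand-in.

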